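Refill a grass-trimmer head and hold its bayonet cap half turned

ROBOT

A 7-joint arm with a two-finger parallel gripper is mounted at the origin on the work surface. World frame = base frame: x ahead of the robot, y to its left, z up, the work surface at z = 0. Lengths are in m, angles in rad, forces in N, time in s.
With the tool pointing down it reaches from about 0.375 to 0.925 m from the base axis. Payload 3.1 kg.
Tool frame: the origin (TCP) lies midway between the tips of the shut fingers; the grasp point (between the pads) lies 19 mm behind it (manip.tcp_to_grasp is the distance from the TCP to the grasp point, in m); z points along the fingers, y is the direction in which the jaws open and shut (so a half turn about z gives the same grasp; the last joint's range is limited). The gripper opens to 85 mm and grips with 20 to 120 N. Pads are 22 mm wide; open, the fingers measure 114 mm over their backs; the gripper's body (76 mm by 85 mm) begins 54 mm behind the grasp point. The pads swing forward as they close: fully open they stand 13 mm farther back than shut.
Start: joints at [1.077, 0.383, 0.044, 1.598, -0.018, 1.161, -0.05], TCP at [0.251, -0.6, 0.198] pointing down, gripper open.
Joint ranges: [-2.61, 2.61], [-0.41, 2.15], [-1.48, 1.57], [0, 2.5], [-1.57, 4.71], [0.05, 1.97], [-2.85, 2.85]. Speed limits (rad/s): [2.79, 2.79, 3.14, 3.14, 3.14, 3.14, 3.14].

INTERFACE

Orientations are given as a unit quaternion [x, y, z, w].
In Python, from workcell import manip, cams, job_done gives the robot as it stands.
- The arm moves only by the shell command python3 -m inch 'ROWS' [OPENING] [FORCE]. ROWS is JSON, a list of rows, each a list of 6 numbers: the shift along the tool's x, y, z in mm, then the turn, a rotation vector about the tool's x, y, z in degrees. In form: [[tx, ty, tz, wx, wy, wz], ...]. A call has 1 to 8 rows; each row shifts and turns the commanded pose from where the row before left it, along the tool's axes as they then stand; what a row does not reach is not made up. A row lasts 1/12 s, in which the tool goes at most 41.7 mm and 7.16 degrees, less where a joint would pass 70% of its speed; a pose out of reach is approached as far as the arm can. A call with a gripper value outside its range is refused whole. OPENING is the finger opening in mm, from 0 to 85.4, set as the call begins (- or left out, the last holds). The fingers move at their own pace and stop on an object; FORCE is the grip in N (left out, the last holds). Time passes only in rows, so rows that do not move let the fingers close. It gives the time, the measured TCP pose, the force and the opening at its end, in the units of the state.
- manip.observe(): the state, without advancing time (a new reading comes with each control period).
- cams.camera(name): name is "scene" or "side" or "wrist"; returns a dict with "frame" (480x640x3 uint8, red, green, blue), "z_map" (480x640 float32, m along the optical axis (not along the pixel's ray), 0 where there is no reading), "camera_matrix" (3x3 intrinsics, pixels), "rvec" (rotation vector, rad) and "tvec" (3), from world to camera coordinates, as OpenCV has them. Camera axes: x right, y down, z forward; pixel columns grow to the right and rows downward; lengths in m; the calibration is good to about 2 mm. A picture is of the moment at which its call begins.
- job_done(): hands the job in, once; it reports no verdict.
The state is a dict: "time_s": time; "joint_pos": joint angles; "qvel": joint speeds; "tau": joint torques, N m; "tcp_pos": TCP position; "tool_rot": TCP orientation; "wrist_force": force on the tool from outside, world axes, zero at the start; "torque": the same for the moment, N m; "opening": finger opening in m.
Only numpy, scipy, OpenCV 4.12 (cv2) and the standard library are available. Lean on these libraries where they do the work, as an engineer would, in place of code of your own. Each camera call takes 0.05 s, during which the arm holds its last target.

TASK

Slide the full spool (the one wound with green line) up off its post and set it hub up over the arbor of the trimmer head in the vise, then let go of it. Take the orange cap, push it through the entry slots against the spring, and turn it clockwise half of its quarter turn, that is 45 degrees, stopping well short of the lock click. Finish while still gripping the cap there, so that the line can be drawn through before it is locked; leave the empty spool, the oil bottle, the screwdriver and the parts tray alone.

Things in the scene. Friction and masses are not known exactly. Their poses are not given: they have to be found in the camera images.
- spool_center (a point): the full spool, white plastic wound with green line (seen in six windows of its upper flange), 90 g, 40 mm high, on one of the stand's two posts (either). Point: on its axis, half-way up; z up the axis. Two 62 mm flanges: underside at z = -20 mm, top of the upper one at +4 mm; above it the hub boss, 30 mm across, from +4 to +20 mm: grip it by this. An 18 mm bore runs right through
- spool: the same full spool; origin at the centre of its underside, 20 mm below spool_center
- stand: fixed spool stand, dark steel base 220 x 85 x 12 mm; origin at the centre of its underside. Two upright posts, 12 mm thick, at x = -60 and x = +60 mm of its frame, ending in a cone 101 mm above the bench. A spool rests on the post's 40 mm wide shoulder, 40 mm above the bench
- empty_spool_center (a point): bystander: the empty spool, same white moulding without line (grey windows), loose on the other post. Point: on its axis, half-way up
- cap_center (a point): the loose orange bayonet cap, 50 g, 46 mm high, right way up on the bench. Point: on its axis, half-way up, on the top face of its disc (86 mm across, 4 mm thick). On the disc stands the grip bar: 60 mm long along x, 18 mm wide along y, from z = 0 to +23 mm; grip it across y. A half turn gives the same cap
- cap: the cap again; origin at the centre of its underside, 23 mm below cap_center. Below the disc a round skirt, 64 mm outside, 52 mm inside diameter, from z = 0 to 19 mm of this frame. Two bayonet lugs stick out of the skirt at +x and -x (in line with the bar) to 77 mm across, 10 mm wide, from z = 5 to 10 mm
- head_mouth (a point): the trimmer head: black cup, 93 mm across, fixed in a blue bench vise, mouth up. Point: on its axis, level with the rim, 144 mm above the bench; z up. Mouth: grey ledge, 68 mm inside diameter, 5 mm thick, cut by two entry slots about 21 mm wide at +x and -x. Enter the cap with its bar along this x. An arbor, 13 mm thick, coned, stands in the middle, its tip 5 mm below the rim
- head: the same head; origin on the axis 56 mm below the rim, same axes as head_mouth. Cap disc on the rim: cap_center 4 mm above head_mouth; when it is less than 8 mm above, the lugs are below the ledge and the cap turns clockwise seen from above (stops block anticlockwise). If let up, the spring holds the lugs under the ledge, cap_center 8 mm above
- spring_plate (a joint): spring plate in the head, on which the spool rests: how far it is pushed down, m. At 0 spool_center is 10 mm below head_mouth and the boss stands 10 mm above the rim. The cap's skirt pushes the spool's upper flange down: about 0.009 with the lugs bearing under the ledge, 0.013 with the disc on the rim; 2 N rising to 7 N
- latch_a (a joint): orange sprung release tab with a latch, outside the head at its -y (a like one at +y): how far it is pushed out, m, 0 at rest. The cap would be locked after 90 degrees, its bar pointing at the tabs; its lugs start to push the latches out at about 65 degrees and click past them by about 85
- oil_bottle: bystander: red oil bottle, 56 mm across, 150 mm high, standing; origin at its underside
- screwdriver: bystander: screwdriver, 190 mm long, lying along its x axis
- tray: bystander: open blue parts tray, 90 x 70 x 22 mm, with small fittings in it; origin at its underside

How it is judged:
On the way, in this order (a step that is already met when the one before it is completed fails the run):
1. the full spool has been slid up off its post, still upright (height (world z) of spool_center above 0.122 m and angle between spool_center's own z axis and vertical below 0.35 rad), for 0.1 s.
2. the full spool sits hub up in the head over the arbor and has been let go (horizontal distance between spool_center and head_mouth below 0.005 m and z of spool_center in the frame of head_mouth below -0.006 m and angle between spool_center's own z axis and vertical below 0.12 rad and contact force between the fingers and spool below 0.1 N), for 0.2 s.
3. the cap's lugs have gone down through the entry slots (horizontal distance between cap_center and head_mouth below 0.005 m and z of cap_center in the frame of head_mouth below 0.0095 m and angle between the x axis of cap_center and the x axis of head_mouth, either way round below 0.3 rad).
At the end, for the whole second after the job is handed in: the cap is in the head over the full spool, level (within 5 degrees) and pressed against the spring with its lugs under the ledge, turned 45 degrees from the entry slots (within 11.5 degrees either way), and still gripped by the fingers (over 2 N) through the whole last second (horizontal distance between each of cap_center, spool_center and head_mouth below 0.005 m and z of cap_center in the frame of head_mouth below 0.0095 m and angle between cap_center's own z axis and vertical below 0.09 rad and angle between the x axis of cap_center and the x axis of head_mouth, either way round between 0.585 and 0.985 rad and value of joint spring_plate above 0.006 m and angle between spool_center's own z axis and vertical below 0.12 rad and contact force between the fingers and cap above 2 N); the arm keeps its last pose, push and grip.
It fails at once if the cap is turned on to the lock click (horizontal distance between cap_center and head_mouth below 0.006 m and z of cap_center in the frame of head_mouth below 0.0095 m and angle between the x axis of cap_center and the x axis of head_mouth, either way round above 1.2 rad).
It fails at once if the empty spool is moved more than 2 cm (distance of empty_spool_center from where it was at the start of the episode above 0.02 m).
It fails at once if the oil bottle is moved more than 2 cm (distance of oil_bottle from where it was at the start of the episode above 0.02 m).
It fails at once if the screwdriver is moved more than 2 cm (distance of screwdriver from where it was at the start of the episode above 0.02 m).
It fails at once if the parts tray is moved more than 2 cm (distance of tray from where it was at the start of the episode above 0.02 m).
It also fails if it takes over 51 s, if anything falls off the work surface, if the arm or the gripper's body presses on something with over 40 N, if the wrist force passes 120 N, or if a joint passes its speed limit or range.

## Working session

There is one attempt and no reset: what is moved stays moved. The work goes in short steps, Python scripts to look and compute and a shell command to move; the robot and the scene stay as the last step left them, time stands still between calls to the robot, and variables do not carry over. Pictures are saved under pics/ and viewed, and the job is handed in when it is done.

```bash
ls; mkdir -p pics
cat > look.py <<'E'
import numpy as np, cv2
from workcell import manip, cams
def grab(name,png=None):
    c=cams.camera(name)
    if png: cv2.imwrite('pics/'+png,c['frame'][:,:,::-1])
    np.savez('last_%s.npz'%name,**{k:np.asarray(v) for k,v in c.items()})
    return c
def world(c):
    K=np.asarray(c['camera_matrix']);R,_=cv2.Rodrigues(np.asarray(c['rvec'],float));t=np.asarray(c['tvec'],float).reshape(3)
    z=c['z_map'];v,u=np.mgrid[0:480,0:640]
    P=np.stack([(u-K[0,2])/K[0,0]*z,(v-K[1,2])/K[1,1]*z,z],-1)
    W=(P-t)@R
    W[z<=0]=np.nan
    return W
def plane(c,u,v,h):
    K=np.asarray(c['camera_matrix']);R,_=cv2.Rodrigues(np.asarray(c['rvec'],float));t=np.asarray(c['tvec'],float).reshape(3)
    d=R.T@np.array([(u-K[0,2])/K[0,0],(v-K[1,2])/K[1,1],1]);o=-R.T@t
    return o+d*(h-o[2])/d[2]
E
python3 - <<'E'
from look import *
print(manip.observe(), manip.tcp_to_grasp)
for n in ['scene','side','wrist']: 
    c=grab(n,n+'0.png'); R,_=cv2.Rodrigues(np.asarray(c['rvec'],float)); print(n,-R.T@np.asarray(c['tvec']).reshape(3),R[2])
E
```

```text
pics
{'time_s': 0.0, 'joint_pos': array([ 1.07723336,  0.3838555 ,  0.04383784,  1.59960453, -0.01788382,
        1.16119862, -0.04986958]), 'qvel': array([-0.0002948 ,  0.00049994, -0.0027136 , -0.00200991, -0.001176  ,
       -0.00022086, -0.00098692]), 'tau': array([-3.19591136e-04, -4.33463967e+01,  1.02452774e+00, -2.49513888e+01,
        1.06315920e-02,  1.13635766e-02,  1.72789559e-06]), 'tcp_pos': array([ 0.250161  , -0.59879777,  0.19655996]), 'tool_rot': array([ 9.80473322e-01,  1.96647597e-01, -3.41159218e-04, -1.29251604e-03]), 'wrist_force': array([ 0.92587727,  0.16527736, -0.68326893]), 'torque': array([0.01574487, 0.02193912, 0.02467842]), 'opening': 0.08554880661559795} 0.0187
scene [ 0.99642123 -0.26877167  0.81946046] [-0.45742558  0.31463233 -0.83172612]
side [0.33070462 0.62359683 0.8082147 ] [ 0.28462954 -0.63772676 -0.71574479]
wrist [ 0.31714307 -0.57080536  0.37404988] [-0.263731   -0.10901857 -0.95841583]
```

View pics/scene0.png

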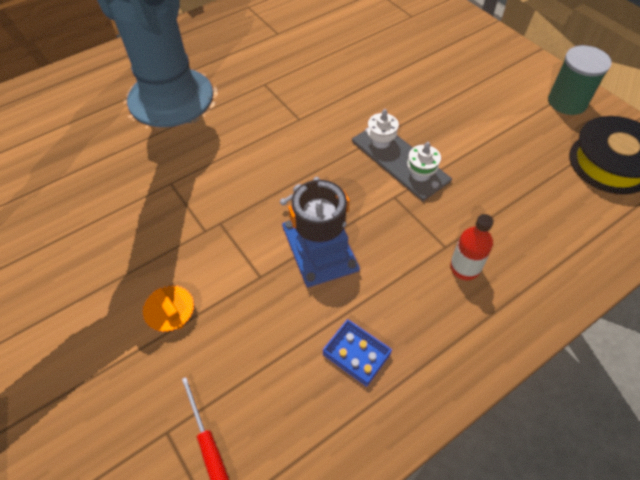

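View pics/side0.png

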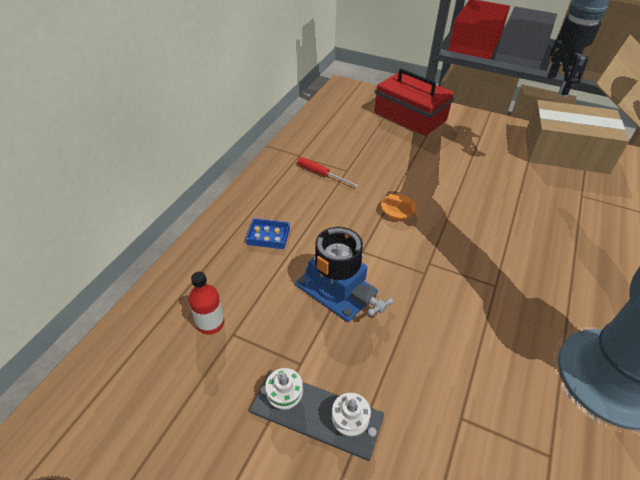

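View pics/wrist0.png

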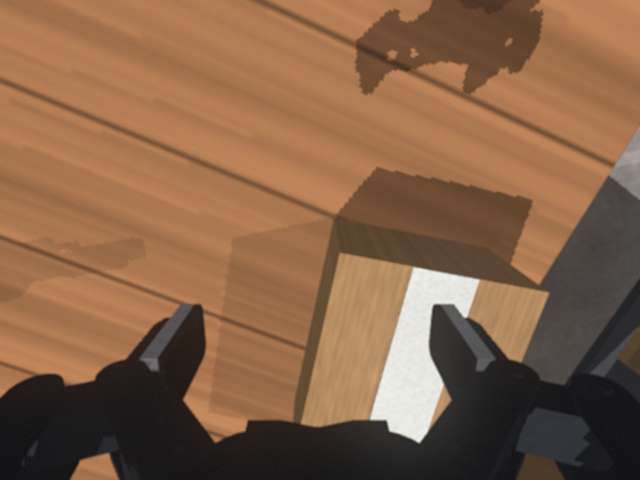

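The scene picture shows the full spool (green windows) at about (424,160), the empty one at (382,128), the head in its vise at (320,205), the cap at (168,308), the tray at (357,352), the bottle at (472,250) and the screwdriver at (205,430). In the side picture the full spool is at (284,388), the empty one at (351,412), the head at (339,250) and the cap at (398,207).

```bash
python3 - <<'E'
from look import *
for n in ['scene','side']:
    c=np.load('last_%s.npz'%n); W=world(c); f=c['frame']; hsv=cv2.cvtColor(f,cv2.COLOR_RGB2HSV); H,S,V=cv2.split(hsv)
    X,Y,Z=W[...,0],W[...,1],W[...,2]
    # white flange/hub tops
    wh=((S<60)&(V>140)&(Z>0.05)&(Z<0.11)&(X>0)&(X<.8)).astype(np.uint8)
    k,l,s,cc=cv2.connectedComponentsWithStats(wh)
    for i in range(1,k):
        if s[i,4]>80:
            m=(l==i); top=m&(np.abs(Z-0.064)<.003); hub=m&(np.abs(Z-0.08)<.003)
            for t,nm in((top,'flange'),(hub,'hub')):
                if t.sum()>10:
                    p=np.stack([X[t],Y[t]],-1).astype(np.float32); (cx,cy),r=cv2.minEnclosingCircle(p); print(n,nm,cc[i],t.sum(),cx,cy,r,np.median(Z[t]))
    g=(H>40)&(H<85)&(S>80)&(Z>.045)&(Z<.08); print('green',np.median(W[g],0),g.sum())
    # cap
    o=(H>5)&(H<22)&(S>200)&(V>150)&(Z<.06)&(Z>.015)
    vv,uu=np.nonzero(o); print('orange',o.sum(),uu.min(),uu.max(),vv.min(),vv.max(),np.median(W[o],0))
    for lo,hi,nm in((.019,.027,'disc'),(.042,.05,'bar')):
        t=o&(Z>lo)&(Z<hi); p=np.stack([X[t],Y[t]],-1).astype(np.float32)
        print(nm,t.sum(),cv2.minEnclosingCircle(p),np.median(Z[t]),cv2.minAreaRect(p))
    # head rim
    r=(Z>.135)&(Z<.152)&(X>.3)&(np.abs(Y)<.45)&(X<.9)
    p=np.stack([X[r],Y[r]],-1).astype(np.float32); print('rim',r.sum(),cv2.minEnclosingCircle(p),np.median(Z[r]),p.min(0),p.max(0))
    d=((Z>.004)&(Z<.018)&(V<90)&(S<90)&(X>0.2)&(X<.9)).astype(np.uint8)
    k,l,s,cc=cv2.connectedComponentsWithStats(d)
    for i in range(1,k):
        if s[i,4]>200:
            p=np.stack([X[l==i],Y[l==i]],-1).astype(np.float32);print('stand',s[i,4],cc[i],cv2.minAreaRect(p),np.median(Z[l==i]))
E
python3 - <<'E'
import cv2
a=cv2.imread('pics/scene0.png');b=cv2.imread('pics/side0.png')
cv2.imwrite('pics/z1.png',cv2.hconcat([cv2.resize(a[165:285,260:380],(400,400),interpolation=2),cv2.resize(b[220:320,290:390],(400,400),interpolation=2)]))
cv2.imwrite('pics/z2.png',cv2.hconcat([cv2.resize(a[270:350,130:210],(400,400),interpolation=2),cv2.resize(b[180:240,368:428],(400,400),interpolation=2)]))
E
```

```text
scene flange [383.14112903 124.35080645] 295 0.41706764698028564 0.30000507831573486 0.032361190766096115 0.06286166301214789
scene hub [383.14112903 124.35080645] 66 0.4160436987876892 0.30020949244499207 0.01634339429438114 0.0789763574967867
scene flange [424.53049908 157.04436229] 337 0.5360938310623169 0.3082962930202484 0.03243111073970795 0.06322755713872653
scene hub [424.53049908 157.04436229] 84 0.5365496873855591 0.3085363805294037 0.016041290014982224 0.07871195243496354
scene flange [470.11504425 262.62831858] 31 0.7632279396057129 0.21002188324928284 0.014562235213816166 0.0638182847977307
green [0.59170245 0.7078148  0.05761202] 224
orange 1699 143 219 286 471 [ 0.520861   -0.25678286  0.02268744]
disc 1319 ((0.607994019985199, -0.27020370960235596), 0.13533325493335724) 0.022263940850909724 ((0.6005203723907471, -0.28676167130470276), (0.08595974743366241, 0.26796916127204895), 69.03035736083984)
bar 317 ((0.5152674913406372, -0.25344812870025635), 0.030319834128022194) 0.04489407741127078 ((0.5151137113571167, -0.2532266080379486), (0.05909468233585358, 0.01777411997
[... 679 characters left out ...]
8659973 0.30776137113571167 0.031802739948034286 0.06413899602758372
side hub [283.82147025 385.57876313] 145 0.5344873666763306 0.3087305724620819 0.015538201667368412 0.08019808024566148
side flange [351.09408034 411.33086681] 711 0.41504016518592834 0.30029818415641785 0.031906407326459885 0.06403071039101231
side hub [351.09408034 411.33086681] 150 0.4153178930282593 0.30107125639915466 0.01558492612093687 0.0799932872209562
green [0.52476696 0.32470559 0.06370149] 116Traceback (most recent call last):
  File "<stdin>", line 17, in <module>
    return umr_minimum(a, axis, None, out, keepdims, initial, where)
ValueError: zero-size array to reduction operation minimum which has no identity
```

View pics/z1.png

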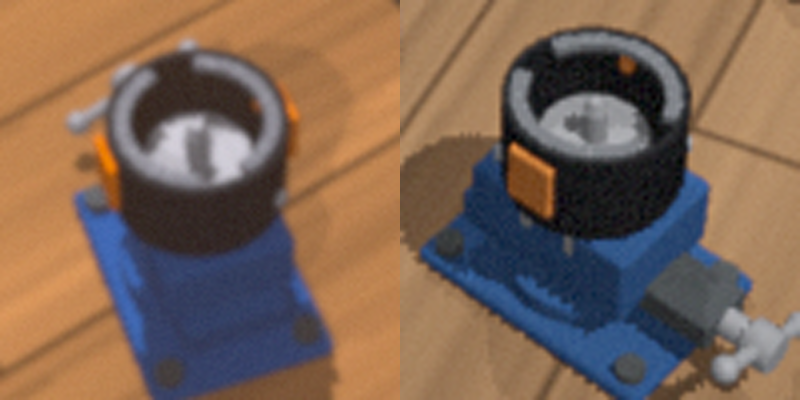

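View pics/z2.png

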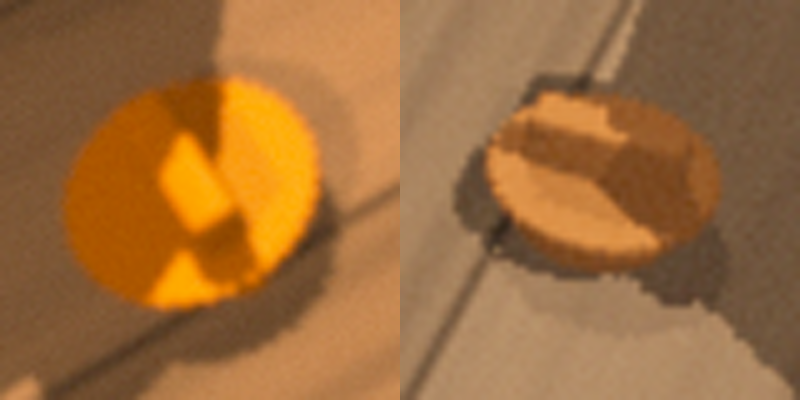

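The zoomed pictures show the head rim with dark gaps (slots) in the grey ledge and the orange tabs about 90° from them. The cap's bar stands roughly along world x. Next I'll measure the head and the cap more exactly.

Run:
```python
from look import *
def fit(p):
    A=np.c_[2*p,np.ones(len(p))]; s=np.linalg.lstsq(A,(p**2).sum(1),rcond=None)[0]; return s[:2],np.sqrt(s[2]+s[0]**2+s[1]**2)
for n in ['scene','side']:
    c=np.load('last_%s.npz'%n); W=world(c); f=c['frame']; H,S,V=cv2.split(cv2.cvtColor(f,cv2.COLOR_RGB2HSV))
    X,Y,Z=W[...,0],W[...,1],W[...,2]
    r=((Z>.137)&(Z<.150)&(X>.3)&(np.abs(Y)<.45)&(X<.9)).astype(np.uint8)
    k,l,s,cc=cv2.connectedComponentsWithStats(r); i=1+np.argmax(s[1:,4]); m=(l==i)
    p=np.stack([X[m],Y[m]],-1).astype(np.float32); 
    print(n,'rim',m.sum(),cc[i],cv2.minEnclosingCircle(p),np.percentile(Z[m],[5,50,95]),p.min(0),p.max(0))
    # outline by pixel rays at h=0.144: outer extremes via black+grey mask ellipse
    grey=m&(V>95)&(S<70)
    q=np.stack([X[grey],Y[grey]],-1); print('ledge grey',grey.sum(),fit(q),np.median(Z[grey]))
    ctr=np.array(cv2.minEnclosingCircle(p)[0])
    a=np.degrees(np.arctan2(Y[grey]-ctr[1],X[grey]-ctr[0])); h,_=np.histogram(a,bins=np.arange(-180,181,6)); print('ang hist',list(zip(range(-180,180,6),h.tolist())))
    o=(H>5)&(H<22)&(S>170)&(V>110)&(Z>.09)&(Z<.16)&(np.hypot(X-ctr[0],Y-ctr[1])<.075)
    k,l,s,cc=cv2.connectedComponentsWithStats(o.astype(np.uint8))
    for i in range(1,k):
        if s[i,4]>5:
            w=np.median(W[l==i],0); print('tab',s[i,4],w,np.degrees(np.arctan2(w[1]-ctr[1],w[0]-ctr[0])),np.hypot(*(w[:2]-ctr)))
    # arbor
    # cap: orange near
    near=(np.hypot(X-.515,Y+.253)<.06)&(H<22)&(S>100)
    for lo,hi,nm in((.018,.028,'disc'),(.041,.05,'bar')):
        t=near&(Z>lo)&(Z<hi)
        k,l,s,cc=cv2.connectedComponentsWithStats(t.astype(np.uint8)); 
        if nm=='bar': t=l==1+np.argmax(s[1:,4])
        p=np.stack([X[t],Y[t]],-1).astype(np.float32)
        print(nm,t.sum(),cv2.minEnclosingCircle(p),np.median(Z[t]),cv2.minAreaRect(p))
```

```text
scene rim 1010 [318.88118812 202.57920792] ((0.5589480400085449, 0.03632499277591705), 0.05130242556333542) [0.13835093 0.14279701 0.14477127] [ 0.509263   -0.01446048] [0.6031325  0.08711047]
ledge grey 582 (array([0.55438121, 0.0377182 ]), np.float64(0.0390797209315266)) 0.1430948335058961
ang hist [(-180, 13), (-174, 15), (-168, 18), (-162, 12), (-156, 16), (-150, 11), (-144, 15), (-138, 14), (-132, 13), (-126, 11), (-120, 8), (-114, 12), (-108, 10), (-102, 13), (-96, 13), (-90, 10), (-84, 10), (-78, 10), (-72, 11), (-66, 10), (-60, 11), (-54, 8), (-48, 10), (-42, 12), (-36, 5), (-30, 0), (-24, 3), (-18, 1), (-12, 3), (-6, 1), (0, 5), (6, 9), (12, 10), (18, 7), (24, 7), (30, 6), (36, 13), (42, 6), (48, 8), (54, 10), (60, 10), (66, 15), (72, 9), (78, 12), (84, 14), (90, 11), (96, 13), (102, 14), (108, 13), (114, 15), (120, 13), (126, 14), (132, 14), (138, 16), (144, 11), (150, 3), (156, 1), (162, 0), (168, 0), (174, 4)]
tab 45 [0.57936087 0.08068046 0.13452111] 65.28764118782631 0.04882715078224013
tab 94 [ 0.54768066 -0.01083084  0.13275071] -103.43825673940307 0.04848326339935015
[... 1169 characters left out ...]
 6), (102, 7), (108, 7), (114, 5), (120, 8), (126, 6), (132, 5), (138, 8), (144, 6), (150, 2), (156, 0), (162, 0), (168, 0), (174, 0)]
tab 8 [0.55418372 0.0011323  0.12986483] -92.05808863244005 0.03957590529970555
tab 135 [0.5674844  0.08680465 0.12510283] 75.55654718755514 0.04762726471273414
disc 432 ((0.5139535069465637, -0.2528027892112732), 0.04581354185938835) 0.023272872260867064 ((0.5139168500900269, -0.25195953249931335), (0.08866959810256958, 0.0855468213558197), 48.41177749633789)
bar 145 ((0.5141907334327698, -0.2482886165380478), 0.029931647703051567) 0.045818685525276265 ((0.5141159296035767, -0.2531367540359497), (0.02356145903468132, 0.058982621878385544), 89.11604309082031)
```

Measurements agree between the two views:

| Item | Position (x, y) | Direction |
|---|---|---|
| Full spool | (0.535, 0.308) | upright |
| Head | (0.555, 0.038) | slots at about -16° |
| Cap | (0.5145, -0.253) | bar at about +1° |

The heights and the 120 mm post spacing also fit what was given. I'll start by lifting and yawing the tool.

```bash
cat > go.py <<'E'
import sys
from look import *
from scipy.spatial.transform import Rotation as Ro
def to(x,y,z,head=None):
    s=manip.observe(); R=Ro.from_quat(s['tool_rot']).as_matrix(); d=np.array([x,y,z])-s['tcp_pos']
    h=np.degrees(np.arctan2(R[1,0],R[0,0]))
    print('t',round(s['time_s'],2),'tcp',s['tcp_pos'].round(4),'head',h.round(2),'tilt',np.degrees(np.arccos(-R[2,2])).round(2),'F',s['wrist_force'].round(1),'open',round(s['opening']*1000,1),'j',s['joint_pos'].round(2))
    print('tool mm',(R.T@d*1000).round(1), 'tiltvec(tool) deg',np.degrees(np.cross([0,0,1],R.T@[0,0,-1])).round(2), '' if head is None else 'wz %.1f'%-((head-h+180)%360-180))
if __name__=='__main__': to(*map(float,sys.argv[1:]))
E
python3 -m inch '[[0,0,-17,0,0,-7],[0,0,-17,0,0,-7],[0,0,-17,0,0,-7],[0,0,-17,0,0,-7],[0,0,-17,0,0,-7],[0,0,-17,0,0,-7],[0,0,-17,0,0,-7],[0,0,-6,0,0,-7]]' 60 ; python3 go.py .535 .308 .32 120
```

```text
time_s: 0.82
tcp_pos: [0.2511, -0.6008, 0.3259]
tool_rot: [0.772, 0.636, -0.0, 0.002]
wrist_force: [1.2, -0.6, 1.0]
opening: 0.0599
t 0.82 tcp [ 0.2511 -0.6008  0.3259] head 79.02 tilt 0.23 F [ 1.2 -0.6  1. ] open 59.9 j [ 1.19  0.31 -0.1   1.43  0.03  1.4   0.9 ]
tool mm [946.2 105.6   3.1] tiltvec(tool) deg [ 0.14  0.19 -0.  ] wz -41.0
```

```bash
python3 -m inch '[[20,2,0,0,0,0],[36,4,0,0,0,0],[36,4,0,0,0,0],[36,4,0,0,0,0],[36,4,0,0,0,0],[36,4,0,0,0,0],[36,4,0,0,0,0],[36,4,0,0,0,0]]'; python3 -m inch '[[36,4,0,0,0,0],[36,4,0,0,0,0],[36,4,0,0,0,0],[36,4,0,0,0,0],[36,4,0,0,0,0],[36,4,0,0,0,0],[36,4,0,0,0,0],[36,4,0,0,0,0]]'; python3 go.py .535 .308 .32 120
```

```text
time_s: 1.48
tcp_pos: [0.3334, -0.337, 0.3226]
tool_rot: [0.773, 0.634, -0.0, -0.0]
wrist_force: [0.3, -0.4, -0.4]
opening: 0.06
time_s: 2.15
tcp_pos: [0.4212, -0.061, 0.3228]
tool_rot: [0.773, 0.634, -0.0, 0.0]
wrist_force: [0.5, -0.6, -0.0]
opening: 0.06
t 2.15 tcp [ 0.4212 -0.061   0.3228] head 78.67 tilt 0.04 F [ 0.5 -0.6 -0. ] open 60.0 j [ 0.74 -0.14 -0.62  1.9  -0.08  1.35 -0.05]
tool mm [384.2  39.1   2.6] tiltvec(tool) deg [ 0.01  0.04 -0.  ] wz -41.3
```

```bash
python3 -m inch '[[36,4,0,0,0,-4],[36,2,0,0,0,-4],[36,0,0,0,0,-4],[36,0,0,0,0,-4],[36,-2,0,0,0,-4],[36,-4,0,0,0,-4],[36,-7,0,0,0,-4],[36,-10,0,0,0,-4]]'; python3 go.py .535 .308 .32 120
```

```text
time_s: 2.82
tcp_pos: [0.3911, 0.2168, 0.3228]
tool_rot: [0.567, 0.824, 0.0, -0.0]
wrist_force: [0.8, 0.8, -0.3]
opening: 0.0599
t 2.82 tcp [0.3911 0.2168 0.3228] head 110.89 tilt 0.06 F [ 0.8  0.8 -0.3] open 59.9 j [ 0.45 -0.11 -0.96  1.85 -0.09  1.35 -0.12]
tool mm [ 33.9 167.    2.9] tiltvec(tool) deg [ 0.01 -0.06  0.  ] wz -9.1
```

```bash
python3 -m inch '[[5,26,0,0,0,0],[5,26,0,0,0,0],[5,26,0,0,0,0],[5,26,8,0,0,0],[5,26,15,0,0,0],[5,26,25,0,0,0],[3,11,25,0,0,0],[0,0,0,0,0,0]]'; python3 go.py .535 .308 .20 120
python3 - <<'E'
from look import *
grab('wrist','w1.png')
E
```

```text
time_s: 3.48
tcp_pos: [0.5351, 0.3031, 0.2429]
tool_rot: [0.569, 0.822, -0.004, -0.003]
wrist_force: [-0.4, -1.1, -1.3]
opening: 0.0598
t 3.48 tcp [0.5351 0.3031 0.2429] head 110.66 tilt 0.61 F [-0.4 -1.1 -1.3] open 59.8 j [ 0.15  0.45 -0.96  1.59  0.38  1.31 -0.5 ]
tool mm [ 4.6  2.1 42.9] tiltvec(tool) deg [-0.61 -0.03  0.  ] wz -9.3
```

View pics/w1.png

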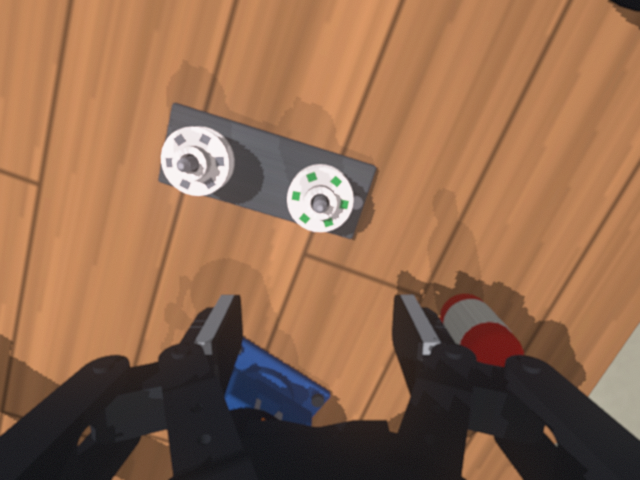

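The wrist view shows the full spool with green windows at (320,198) and the empty one at (197,160). The bottle is at (480,330), right of the fingers. I'll measure the spool again with this camera.

```bash
cat > spool.py <<'E'
from look import *
def spools(c,z0=.064,z1=.080,tol=.004):
    W=world(c); S=cv2.cvtColor(c['frame'],cv2.COLOR_RGB2HSV)[...,1];V=c['frame'].max(-1); Z=W[...,2]
    for z,nm,r0 in((z0,'flange',.031),(z1,'hub',.015)):
        m=((S<60)&(V>130)&(abs(Z-z)<tol)).astype(np.uint8); k,l,s,cc=cv2.connectedComponentsWithStats(m)
        for i in range(1,k):
            if s[i,4]>60:
                p=W[l==i]; print(nm,s[i,4],cc[i].round(),cv2.minEnclosingCircle(p[:,:2].astype(np.float32)),np.median(p[:,2]).round(4))
if __name__=='__main__': spools(np.load('last_wrist.npz'))
E
python3 spool.py
```

```text
flange 2561 [196. 159.] ((0.41360774636268616, 0.30102798342704773), 0.03139989823102951) 0.0653
flange 2112 [319. 197.] ((0.5332605242729187, 0.3086461126804352), 0.03115558996796608) 0.0654
hub 593 [190. 162.] ((0.4137386977672577, 0.3009054958820343), 0.01532833743840456) 0.0812
hub 560 [319. 202.] ((0.5332250595092773, 0.30891337990760803), 0.015145642682909966) 0.0815
```

```bash
python3 -m inch '[[2,1,16,0,0,0],[2,1,16,0,0,0],[1,0,18,0,0,0],[0,0,18,0,0,0],[0,0,18,0,0,0],[0,0,18,0,0,0],[0,0,10,0,0,0],[0,0,0,0,0,0]]' 50; python3 go.py .534 .3085 .069
```

```text
time_s: 4.2
tcp_pos: [0.5351, 0.3086, 0.135]
tool_rot: [0.569, 0.822, -0.002, -0.0]
wrist_force: [0.2, -0.2, -0.9]
opening: 0.0501
t 4.2 tcp [0.5351 0.3086 0.135 ] head 110.66 tilt 0.19 F [ 0.2 -0.2 -0.9] open 50.1 j [ 0.1   0.55 -0.91  1.7   0.48  1.13 -0.58]
tool mm [ 0.4 -0.9 66. ] tiltvec(tool) deg [-0.17  0.09  0.  ]
```

```bash
python3 -m inch '[[0,-1,12,0,0,0],[0,0,12,0,0,0],[0,0,12,0,0,0],[0,0,12,0,0,0],[0,0,10,0,0,0],[0,0,6,0,0,0],[0,0,2,0,0,0],[0,0,0,0,0,0]]' 50; python3 go.py .534 .3085 .069;python3 - <<'E'
from look import *
grab('wrist','w2.png')
E
```

```text
time_s: 4.87
tcp_pos: [0.5348, 0.3097, 0.0691]
tool_rot: [0.569, 0.823, -0.001, -0.0]
wrist_force: [-0.3, -0.2, 0.4]
opening: 0.0502
t 4.87 tcp [0.5348 0.3097 0.0691] head 110.69 tilt 0.09 F [-0.3 -0.2  0.4] open 50.2 j [ 0.06  0.63 -0.85  1.74  0.55  1.03 -0.63]
tool mm [-0.8 -1.2  0.1] tiltvec(tool) deg [-0.09 -0.    0.  ]
```

View pics/w2.png

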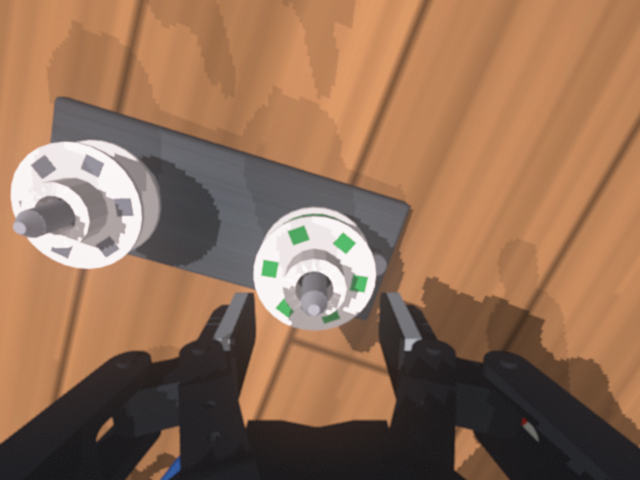

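The spool boss sits between the fingertips, at about (314,285). I'll close on it.

```bash
python3 -m inch '[[-1,0,0,0,0,0],[0,-1,0,0,0,0],[0,0,0,0,0,0],[0,0,0,0,0,0],[0,0,0,0,0,0],[0,0,0,0,0,0]]' 15 40; python3 go.py .534 .3085 .14
```

```text
time_s: 5.42
tcp_pos: [0.5349, 0.3086, 0.0702]
tool_rot: [0.569, 0.823, 0.0, 0.0]
wrist_force: [-0.8, 0.2, -0.3]
opening: 0.015
t 5.42 tcp [0.5349 0.3086 0.0702] head 110.68 tilt 0.02 F [-0.8  0.2 -0.3] open 15.0 j [ 0.06  0.63 -0.86  1.75  0.54  1.02 -0.63]
tool mm [  0.2  -0.8 -69.8] tiltvec(tool) deg [ 0.02 -0.    0.  ]
```

Opening 15 mm means the fingers missed the boss, so I'll look.

Run:
```python
from look import *
grab('wrist','w3.png'); c=grab('side','s3.png')
a=cv2.imread('pics/s3.png'); cv2.imwrite('pics/s3z.png',cv2.resize(a[280:460,180:400],(800,654)[:2],interpolation=2)[:600])
```

```text
(no output)
```

View pics/w3.png

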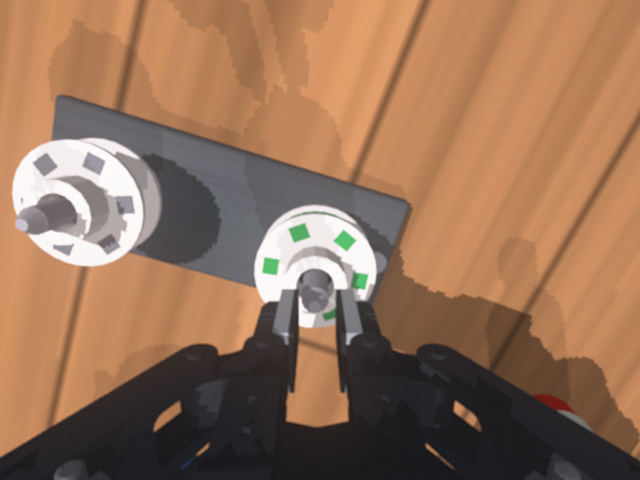

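View pics/s3z.png

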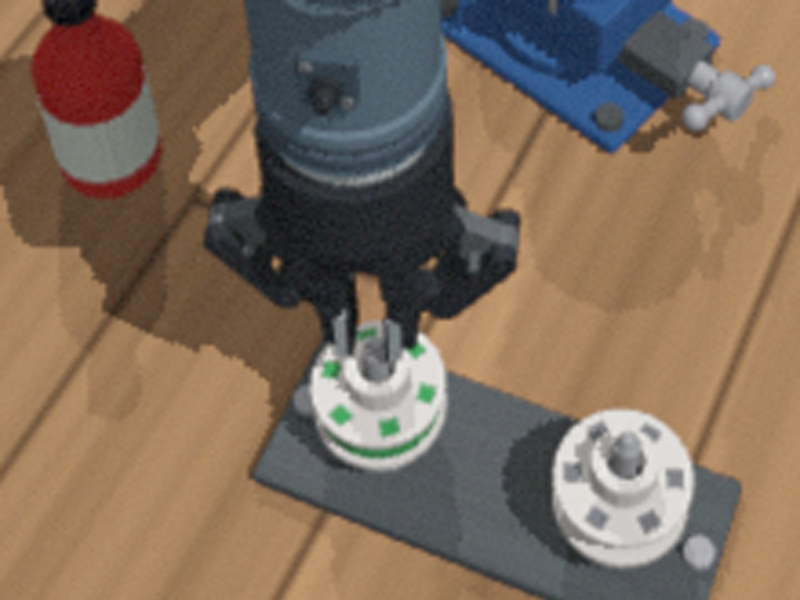

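The fingers have shut to 15 mm around the post above the boss, so the tips are too high or offset. I'll measure their actual position.

Run:
```python
from look import *
c=np.load('last_wrist.npz'); W=world(c)
for (u,v) in [(285,293),(288,300),(284,310),(290,330),(342,293),(345,300),(345,330),(315,300),(314,285),(315,265),(315,247)]:
    print(u,v,W[v,u].round(4),c['frame'][v,u])
c=np.load('last_side.npz'); W=world(c); 
m=(np.hypot(W[...,0]-.535,W[...,1]-.309)<.03)&(W[...,2]>.068)&(W[...,2]<.13)
for z in np.arange(.068,.13,.004):
    t=m&(abs(W[...,2]-z)<.002); 
    if t.sum(): print(z.round(3),t.sum(),W[t][:,:2].min(0).round(3),W[t][:,:2].max(0).round(3),np.median(c['frame'][t],0))
```

```text
285 293 [0.5192 0.3153 0.114 ] [131 129 134]
288 300 [0.5207 0.3153 0.119 ] [129 128 133]
284 310 [0.5199 0.3151 0.1271] [128 125 130]
290 330 [0.5227 0.3163 0.1408] [59 53 49]
342 293 [0.5395 0.3228 0.1138] [125 125 130]
345 300 [0.5401 0.3232 0.1202] [126 126 130]
345 330 [0.5388 0.3225 0.1411] [67 64 65]
315 300 [0.5328 0.3113 0.1023] [112 108 112]
314 285 [0.5312 0.3143 0.0945] [127 123 127]
315 265 [0.5301 0.3184 0.0812] [249 246 247]
315 247 [0.5284 0.3228 0.0688] [170 159 159]
0.068 16 [0.52  0.295] [0.545 0.328] [170. 167. 164.]
0.072 27 [0.52  0.301] [0.545 0.324] [165. 162. 159.]
0.076 32 [0.52  0.301] [0.544 0.323] [156.  152.5 151. ]
0.08 118 [0.52  0.294] [0.548 0.324] [208. 205. 203.]
0.084 13 [0.529 0.307] [0.548 0.323] [131. 133. 136.]
0.088 9 [0.529 0.308] [0.538 0.314] [103. 106. 106.]
0.092 8 [0.529 0.31 ] [0.538 0.314] [120.  120.5 124. ]
0.096 13 [0.53  0.302] [0.54  0.314] [108. 109. 112.]
0.1 20 [0.53  0.305] [0.538 0.313] [108.  108.5 111. ]
0.104 7 [0.525 0.304] [0.546 0.315] [99. 79. 77.]
0.108 8 [0.52  0.304] [0.546 0.323] [127.5 131.5 131.5]
0.112 22 [0.516 0.301] [0.552 0.323] [84.  79.5 73.5]
0.116 24 [0.514 0.296] [0.553 0.323] [72.  67.  59.5]
0.12 27 [0.514 0.296] [0.553 0.323] [66. 65. 55.]
0.124 26 [0.513 0.306] [0.552 0.324] [66.5 67.  69. ]
0.128 22 [0.514 0.308] [0.553 0.323] [56.5 52.5 52. ]
```

Run:
```python
from look import *
c=np.load('last_wrist.npz'); W=world(c)
for v in range(270,300,2): print(v,[ (u,W[v,u].round(3).tolist()) for u in (280,288,296,340,350)])
a=cv2.imread('pics/w3.png'); cv2.imwrite('pics/w3z.png',cv2.resize(a[200:350,220:420],(800,600),interpolation=2))
```

```text
270 [(280, [0.516, 0.304, 0.066]), (288, [0.519, 0.312, 0.081]), (296, [0.523, 0.313, 0.082]), (340, [0.542, 0.32, 0.081]), (350, [0.55, 0.316, 0.064])]
272 [(280, [0.517, 0.303, 0.066]), (288, [0.52, 0.311, 0.081]), (296, [0.523, 0.312, 0.081]), (340, [0.542, 0.319, 0.082]), (350, [0.55, 0.316, 0.066])]
274 [(280, [0.517, 0.302, 0.065]), (288, [0.52, 0.31, 0.081]), (296, [0.523, 0.311, 0.081]), (340, [0.543, 0.318, 0.081]), (350, [0.551, 0.315, 0.066])]
276 [(280, [0.517, 0.301, 0.066]), (288, [0.52, 0.309, 0.081]), (296, [0.524, 0.31, 0.081]), (340, [0.543, 0.317, 0.082]), (350, [0.551, 0.313, 0.065])]
278 [(280, [0.518, 0.3, 0.066]), (288, [0.521, 0.308, 0.081]), (296, [0.524, 0.309, 0.082]), (340, [0.544, 0.316, 0.079]), (350, [0.552, 0.312, 0.065])]
280 [(280, [0.518, 0.298, 0.064]), (288, [0.521, 0.307, 0.082]), (296, [0.525, 0.305, 0.074]), (340, [0.544, 0.316, 0.081]), (350, [0.552, 0.311, 0.064])]
282 [(280, [0.519, 0.298, 0.066]), (288, [0.521, 0.307, 0.083]), (296, [0.525, 0.305, 0.075]), (340, [0.544, 0.315, 0.081]), (350, [0.553, 0.31, 0.064])]
284 [(280, [0.519, 0.297, 
[... 505 characters left out ...]
0.523, 0.317, 0.111]), (340, [0.539, 0.323, 0.111]), (350, [0.543, 0.324, 0.111])]
292 [(280, [0.517, 0.314, 0.112]), (288, [0.52, 0.315, 0.113]), (296, [0.523, 0.317, 0.113]), (340, [0.539, 0.322, 0.112]), (350, [0.543, 0.324, 0.113])]
294 [(280, [0.518, 0.314, 0.114]), (288, [0.52, 0.315, 0.114]), (296, [0.523, 0.317, 0.115]), (340, [0.539, 0.322, 0.114]), (350, [0.542, 0.324, 0.114])]
296 [(280, [0.518, 0.314, 0.116]), (288, [0.521, 0.315, 0.115]), (296, [0.523, 0.317, 0.116]), (340, [0.539, 0.322, 0.115]), (350, [0.542, 0.324, 0.116])]
298 [(280, [0.518, 0.314, 0.118]), (288, [0.521, 0.315, 0.117]), (296, [0.523, 0.317, 0.118]), (340, [0.539, 0.323, 0.118]), (350, [0.542, 0.324, 0.119])]
```

View pics/w3z.png

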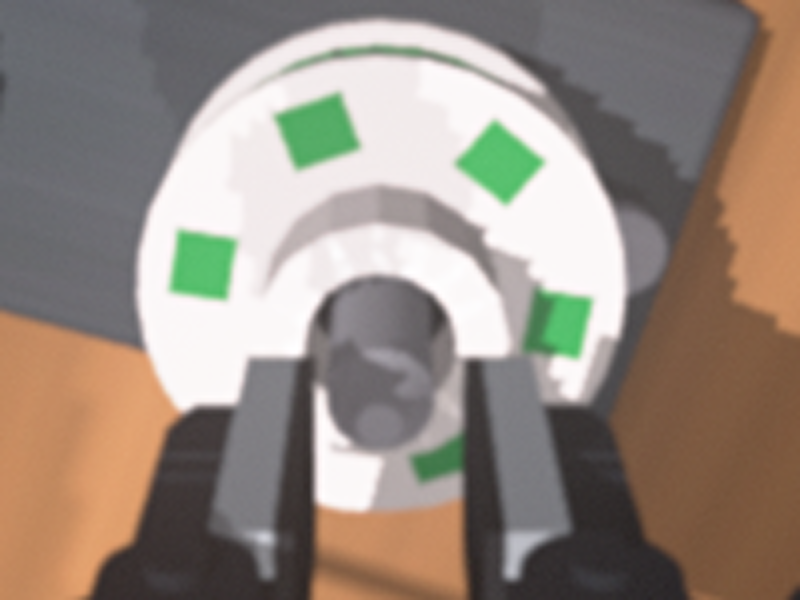

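Run:
```python
from look import *
from scipy.spatial.transform import Rotation as Ro
c=np.load('last_wrist.npz'); R,_=cv2.Rodrigues(c['rvec']); p=-R.T@c['tvec'].reshape(3)
s=manip.observe(); print(Ro.from_quat(s['tool_rot']).as_matrix().T@(p-s['tcp_pos']),s['tcp_pos'])
R0=Ro.from_quat([.980473,.1966476,-.00034,-.00129]).as_matrix()
print(R0.T@(np.array([0.31714307,-0.57080536,0.37404988])-[0.250161,-0.59879777,0.19655996]))
# finger tip at start? wrist0.png opening 85
W=world(c); 
import json
```

```text
[ 0.07332647 -0.00025567 -0.17749793] [0.5348109  0.30860389 0.07007139]
[ 0.07256767 -0.00047081 -0.17750086]
```

Both cameras put the fingertips at z≈0.107 while the TCP reads 0.070. The real tips are therefore about 37 mm behind the reported TCP, and I'll correct for that using the camera. I'll reopen and re-measure the tips.

```bash
cat > tips.py <<'E'
from look import *
def tips(png=None):
    c=grab('wrist',png); s=manip.observe(); W=world(c)
    from scipy.spatial.transform import Rotation as Ro
    R=Ro.from_quat(s['tool_rot']).as_matrix(); T=(W-s['tcp_pos'])@R
    x,y,z=T[...,0],T[...,1],T[...,2]; f=c['frame']
    m=(abs(x)<.02)&(abs(y)<.06)&(z>-.07)&(z<.03)&(f.max(-1).astype(int)-f.min(-1)<25)&(f.max(-1)<165)
    for nm,t in(('y-',m&(y<-.002)),('y+',m&(y>.002))):
        # lowest: keep big component
        k,l,st,cc=cv2.connectedComponentsWithStats(t.astype(np.uint8)); i=1+np.argmax(st[1:,4]); q=T[l==i]
        zb=np.percentile(q[:,2],99.5); print(nm,len(q),'tip z tool %.4f world %.4f'%(zb,s['tcp_pos'][2]-zb),'inner |y| %.4f x %.4f'%(np.percentile(abs(q[:,1]),1),np.median(q[:,0])))
if __name__=='__main__':
    import sys; tips(sys.argv[1] if len(sys.argv)>1 else None)
E
python3 tips.py; python3 -m inch '[[0,0,0,0,0,0],[0,0,0,0,0,0],[0,0,0,0,0,0],[0,0,0,0,0,0]]' 46 40; python3 tips.py; python3 go.py .534 .3085 .069
```

```text
y- 1944 tip z tool 0.0046 world 0.0654 inner |y| 0.0022 x 0.0076
y+ 1517 tip z tool 0.0048 world 0.0652 inner |y| 0.0071 x 0.0106
time_s: 5.9
tcp_pos: [0.5347, 0.3086, 0.07]
tool_rot: [0.569, 0.823, -0.0, -0.0]
wrist_force: [0.7, -0.0, 0.3]
opening: 0.0463
y- 1880 tip z tool -0.0403 world 0.1102 inner |y| 0.0231 x 0.0077
y+ 1942 tip z tool -0.0393 world 0.1092 inner |y| 0.0225 x 0.0078
t 5.95 tcp [0.5347 0.3086 0.07  ] head 110.68 tilt 0.0 F [ 0.1 -0.6 -0.6] open 46.0 j [ 0.06  0.63 -0.86  1.75  0.54  1.02 -0.63]
tool mm [ 0.2 -0.7  1. ] tiltvec(tool) deg [-0. -0.  0.]
```

```bash
python3 -m inch '[[0,0,8,0,0,0],[0,0,8,0,0,0],[0,0,6,0,0,0],[0,0,4,0,0,0],[0,0,0,0,0,0],[0,0,0,0,0,0]]'; python3 go.py .534 .3085 .03; python3 tips.py w4.png
```

```text
time_s: 6.45
tcp_pos: [0.5344, 0.3084, 0.0433]
tool_rot: [0.569, 0.823, -0.0, -0.0]
wrist_force: [0.4, -0.3, -0.9]
opening: 0.0458
t 6.45 tcp [0.5344 0.3084 0.0433] head 110.69 tilt 0.07 F [ 0.4 -0.3 -0.9] open 45.8 j [ 0.05  0.66 -0.83  1.76  0.57  0.99 -0.65]
tool mm [ 0.2 -0.3 13.3] tiltvec(tool) deg [-0.07 -0.    0.  ] 
y- 1997 tip z tool -0.0218 world 0.0656 inner |y| 0.0235 x 0.0075
y+ 2319 tip z tool 0.0299 world 0.0140 inner |y| 0.0221 x 0.0073
```

View pics/w4.png

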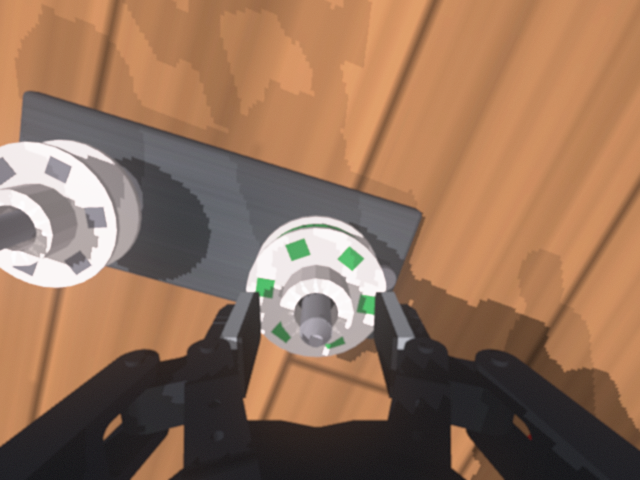

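The tips straddle the boss at about (316,310), at (240,300) and (393,300), and are still just above the boss top. I'll go down the last 13 mm and close.

```bash
python3 -m inch '[[0,0,6,0,0,0],[0,0,5,0,0,0],[0,0,2,0,0,0],[0,0,0,0,0,0]]'; python3 -m inch '[[0,0,0,0,0,0],[0,0,0,0,0,0],[0,0,0,0,0,0],[0,0,0,0,0,0],[0,0,0,0,0,0]]' 15 40;  python3 go.py .534 .3085 .03; python3 tips.py w5.png
```

```text
time_s: 6.83
tcp_pos: [0.5342, 0.3081, 0.0301]
tool_rot: [0.569, 0.823, -0.001, -0.0]
wrist_force: [0.2, -0.1, 0.3]
opening: 0.046
time_s: 7.25
tcp_pos: [0.5349, 0.3088, 0.0312]
tool_rot: [0.569, 0.823, 0.0, 0.0]
wrist_force: [0.5, -0.2, 0.9]
opening: 0.0279
t 7.25 tcp [0.5349 0.3088 0.0312] head 110.68 tilt 0.03 F [ 0.5 -0.2  0.9] open 27.9 j [ 0.04  0.67 -0.82  1.76  0.59  0.97 -0.66]
tool mm [ 0.1 -0.9  1.2] tiltvec(tool) deg [ 0.03 -0.01  0.  ] 
y- 3335 tip z tool 0.0193 world 0.0119 inner |y| 0.0236 x 0.0049
y+ 2225 tip z tool 0.0294 world 0.0017 inner |y| 0.0213 x 0.0099
```

View pics/w5.png

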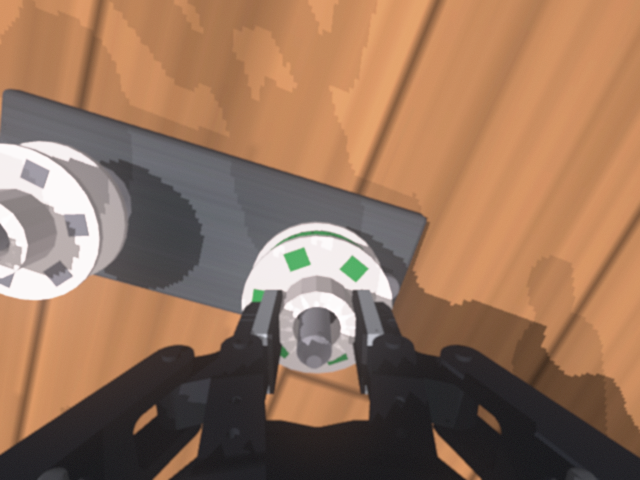

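The fingers are gripping at 27.9 mm on the boss. Lifting straight up.

```bash
python3 -m inch '[[0,0,-5,0,0,0],[0,0,-10,0,0,0],[0,0,-15,0,0,0],[0,0,-20,0,0,0],[0,0,-25,0,0,0],[0,0,-25,0,0,0],[0,0,-25,0,0,0],[0,0,-15,0,0,0]]'; python3 go.py .555 .038 .171;  python3 - <<'E'
from look import *
grab('side','s6.png')
E
```

```text
time_s: 7.97
tcp_pos: [0.536, 0.3103, 0.1758]
tool_rot: [0.568, 0.823, 0.003, 0.001]
wrist_force: [-0.0, 0.3, -0.8]
opening: 0.028
t 7.97 tcp [0.536  0.3103 0.1758] head 110.71 tilt 0.34 F [-0.   0.3 -0.8] open 28.0 j [ 0.12  0.51 -0.93  1.67  0.44  1.18 -0.56]
tool mm [-261.4  -78.6    4.1] tiltvec(tool) deg [ 0.33 -0.06  0.  ]
```

View pics/s6.png

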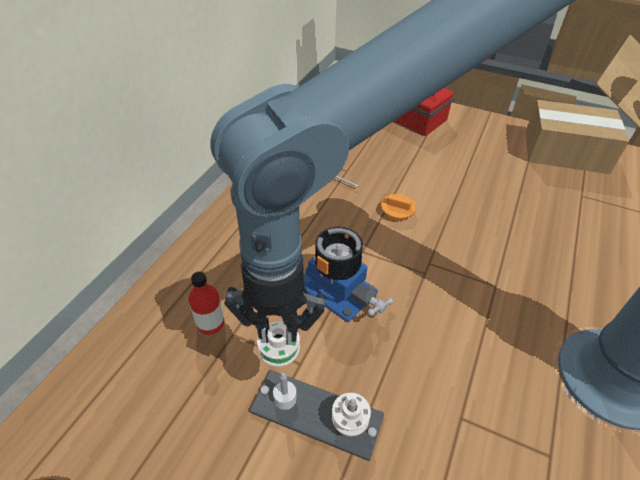

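The side picture shows the spool held clear of its post at (278,345). The empty spool still sits at (351,412). I'll measure the held spool relative to the tool, then move over toward the head.

```bash
python3 -m inch '[[-10,-3,-2,0,0,0],[-20,-6,-3,0,0,0],[-32,-10,0,0,0,0],[-32,-10,0,0,0,0],[-32,-10,0,0,0,0],[-25,-8,0,0,0,0],[-8,-2,0,0,0,0],[0,0,0,0,0,0]]'; python3 go.py .555 .038 .171
cat > held.py <<'E'
from look import *
import sys
from scipy.spatial.transform import Rotation as Ro
c=grab('wrist',sys.argv[1]); s=manip.observe(); W=world(c); R=Ro.from_quat(s['tool_rot']).as_matrix(); T=(W-s['tcp_pos'])@R
f=c['frame']; S=cv2.cvtColor(f,cv2.COLOR_RGB2HSV)[...,1]; V=f.max(-1)
m=(S<60)&(V>140)&(np.hypot(T[...,0],T[...,1])<.045)
for z in np.arange(-.06,.0,.004): print(z.round(3),(m&(abs(T[...,2]-z)<.002)).sum(),end='; ')
print()
for z,nm,n in((-.0335,'flange',0),(-.0495,'hub',0)):
    t=m&(abs(T[...,2]-z)<.004); p=T[t]; 
    if len(p)>20: print(nm,len(p),cv2.minEnclosingCircle(p[:,:2].astype(np.float32)),np.median(p[:,2]),p[:,:2].min(0),p[:,:2].max(0))
E
python3 held.py w7.png
```

```text
time_s: 8.68
tcp_pos: [0.5447, 0.1364, 0.1738]
tool_rot: [0.572, 0.82, -0.003, -0.0]
wrist_force: [-0.3, -0.9, -1.1]
opening: 0.0279
t 8.68 tcp [0.5447 0.1364 0.1738] head 110.24 tilt 0.29 F [-0.3 -0.9 -1.1] open 27.9 j [ 0.47  0.4  -0.95  1.8   0.36  1.13 -0.25]
tool mm [-95.9 -24.3   3.1] tiltvec(tool) deg [-0.27  0.12  0.  ] 
-0.06 0; -0.056 0; -0.052 807; -0.048 2083; -0.044 222; -0.04 240; -0.036 1837; -0.032 4208; -0.028 1; -0.024 0; -0.02 0; -0.016 116; -0.012 918; -0.008 8; -0.004 0; 
flange 6017 ((-0.002628122689202428, -0.0016410374082624912), 0.03157776594161987) -0.03368717791222888 [-0.03382249 -0.03205805] [0.02884681 0.02952149]
hub 2912 ((-0.001545826788060367, -0.008099556900560856), 0.02154126763343811) -0.049639095061417685 [-0.01806735 -0.0288766 ] [0.01296625 0.01296996]
```

View pics/w7.png

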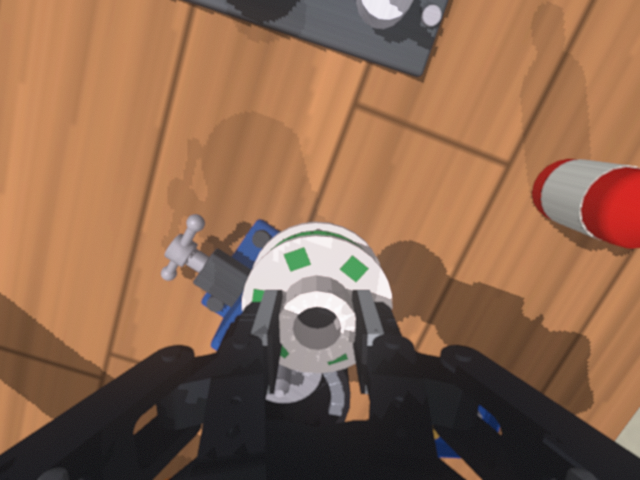

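The held spool looks level. Its flange is at (317,300) and the offset from the TCP is about -2 mm in x. I'll move over the head, then compare spool and rim in the same fixed cameras.

```bash
python3 -m inch '[[-15,-4,0,0,0,0],[-22,-6,0,0,0,0],[-22,-6,0,0,0,0],[-18,-4,2,0,0,0],[-9,-2,5,0,0,0],[-5,-1,5,0,0,0],[0,0,0,0,0,0],[0,0,0,0,0,0]]'; python3 go.py .555 .038 .160
cat > rel.py <<'E'
from look import *
import sys
# spool flange & hub in fixed cams
for n in ('side','scene'):
    c=grab(n,sys.argv[1]+n+'.png'); W=world(c); f=c['frame']; S=cv2.cvtColor(f,cv2.COLOR_RGB2HSV)[...,1]; V=f.max(-1)
    d=np.hypot(W[...,0]-.555,W[...,1]-.038)
    m=(S<60)&(V>140)&(d<.05)
    h,e=np.histogram(W[m][:,2],bins=np.arange(.13,.26,.003)); print(n,[(round(a,3),int(b)) for a,b in zip(e,h) if b>5])
    zf=float(sys.argv[2]); t=m&(abs(W[...,2]-zf)<.0035); p=W[t]
    if len(p)>20:
        o,r=cv2.minEnclosingCircle(p[:,:2].astype(np.float32)); A=np.c_[p[:,:2],np.ones(len(p))]
        print('flange',len(p),o,r,p[:,2].mean().round(4))
E
python3 rel.py h1 .195
```

```text
time_s: 9.4
tcp_pos: [0.5548, 0.0514, 0.1633]
tool_rot: [0.568, 0.823, 0.0, -0.001]
wrist_force: [0.7, -0.3, -1.0]
opening: 0.0281
t 9.4 tcp [0.5548 0.0514 0.1633] head 110.83 tilt 0.13 F [ 0.7 -0.3 -1. ] open 28.1 j [ 0.61  0.39 -0.93  1.82  0.35  1.1  -0.08]
tool mm [-12.6  -4.6   3.3] tiltvec(tool) deg [-0.05 -0.12  0.  ] 
side [(np.float64(0.142), 31), (np.float64(0.145), 10), (np.float64(0.169), 7), (np.float64(0.172), 38), (np.float64(0.175), 39), (np.float64(0.193), 90), (np.float64(0.196), 152), (np.float64(0.199), 17), (np.float64(0.202), 11), (np.float64(0.205), 12), (np.float64(0.208), 22), (np.float64(0.211), 79), (np.float64(0.214), 9)]
flange 232 (0.5553077459335327, 0.0526859387755394) 0.030882328748703003 0.1962
scene [(np.float64(0.139), 37), (np.float64(0.142), 110), (np.float64(0.145), 8), (np.float64(0.172), 74), (np.float64(0.175), 29), (np.float64(0.193), 201), (np.float64(0.196), 144), (np.float64(0.199), 29), (np.float64(0.202), 26), (np.float64(0.205), 30), (np.float64(0.208), 53), (np.float64(0.211), 73)]
flange 346 (0.5561977624893188, 0.050813402980566025) 0.03199790418148041 0.1957
```

```bash
python3 -m inch '[[-6,-2,4,0,0,0],[-5,-2,4,0,0,0],[-1,-1,4,0,0,0],[0,0,0,0,0,0],[0,0,0,0,0,0]]'; python3 go.py .5545 .038 .111;python3 rel.py h2 .183; python3 held.py w8.png
```

```text
time_s: 9.92
tcp_pos: [0.5548, 0.0358, 0.1514]
tool_rot: [0.569, 0.822, -0.0, -0.0]
wrist_force: [0.5, 0.3, 0.1]
opening: 0.0281
t 9.92 tcp [0.5548 0.0358 0.1514] head 110.64 tilt 0.07 F [0.5 0.3 0.1] open 28.1 j [ 0.63  0.4  -0.92  1.84  0.36  1.08 -0.07]
tool mm [ 2.1  0.5 40.4] tiltvec(tool) deg [-0.06 -0.03  0.  ] 
side [(np.float64(0.142), 39), (np.float64(0.145), 6), (np.float64(0.16), 29), (np.float64(0.163), 50), (np.float64(0.178), 7), (np.float64(0.181), 71), (np.float64(0.184), 152), (np.float64(0.187), 19), (np.float64(0.19), 11), (np.float64(0.193), 14), (np.float64(0.196), 17), (np.float64(0.199), 87)]
flange 218 (0.5556303858757019, 0.037391629070043564) 0.03164820373058319 0.1844
scene [(np.float64(0.139), 30), (np.float64(0.142), 117), (np.float64(0.145), 9), (np.float64(0.157), 6), (np.float64(0.16), 69), (np.float64(0.163), 41), (np.float64(0.178), 6), (np.float64(0.181), 193), (np.float64(0.184), 140), (np.float64(0.187), 20), (np.float64(0.19), 22), (np.float64(0.193), 32), (np.float64(0.196), 44), (np.float64(0.199), 78)]
flange 336 (0.5558996796607971, 0.03725453093647957) 0.03273240104317665 0.1837
-0.06 0; -0.056 1; -0.052 1859; -0.048 1178; -0.044 245; -0.04 276; -0.036 3942; -0.032 2187; -0.028 0; -0.024 0; -0.02 1; -0.016 147; -0.012 940; -0.008 10; -0.004 0; 
flange 6103 ((0.0003906303318217397, -0.0009891038062050939), 0.03175785765051842) -0.03422667322344738 [-0.03126667 -0.03125651] [0.03200685 0.03026878]
hub 3066 ((-0.0016041304916143417, -0.0074019404128193855), 0.02263333834707737) -0.050170556415396805 [-0.0144833  -0.02825792] [0.01632988 0.01361796]
```

View pics/w8.png

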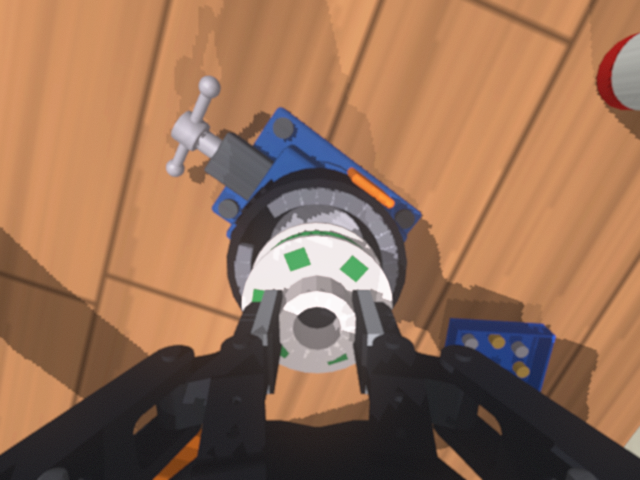

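Wrist view: the cup rim is at about (317,270) with the spool above it, slightly toward the fingers because of perspective. I'll compare the head axis and the spool axis in this one camera.

Run:
```python
from look import *
c=np.load('last_wrist.npz'); W=world(c); f=c['frame']; H,S,V=cv2.split(cv2.cvtColor(f,cv2.COLOR_RGB2HSV)); X,Y,Z=np.moveaxis(W,-1,0)
d=np.hypot(X-.555,Y-.038)
g=(abs(Z-.1455)<.004)&(d<.06)
def fit(p):
    A=np.c_[2*p,np.ones(len(p))]; s=np.linalg.lstsq(A,(p**2).sum(1),rcond=None)[0]; return s[:2],np.sqrt(s[2]+s[0]**2+s[1]**2)
print(g.sum(),np.median(Z[g]))
# outer edge: per angle max radius
a=np.degrees(np.arctan2(Y-.038,X-.555)); P=[]
for b in range(-180,180,4):
    t=g&(a>=b)&(a<b+4)
    if t.sum()>15: 
        j=np.argmax(np.where(t,d,0)); r=d.flat[j]
        P.append((b,W.reshape(-1,3)[j][:2],r))
print([(p[0],round(p[2],4)) for p in P])
q=np.array([p[1] for p in P if p[2]>.042]); print('outer fit',fit(q))
grey=g&(V>85)&(S<80)&(d>.03)
h,e=np.histogram(a[grey],bins=np.arange(-180,181,4)); print([(int(x),int(y)) for x,y in zip(e,h)])
w=(S<60)&(V>140)&(abs(Z-.1855)<.004)&(d<.045); print('spool',cv2.minEnclosingCircle(W[w][:,:2].astype(np.float32)))
o=(H>5)&(H<20)&(S>180)&(Z>.09)&(Z<.15)&(d<.08); 
k,l,s,cc=cv2.connectedComponentsWithStats(o.astype(np.uint8))
for i in range(1,k):
    if s[i,4]>30: m=np.median(W[l==i],0); print('tab',s[i,4],m,np.degrees(np.arctan2(m[1]-.038,m[0]-.555)))
```

```text
6728 0.1454475119541856
[(-180, np.float64(0.0473)), (-176, np.float64(0.0473)), (-172, np.float64(0.0475)), (-168, np.float64(0.0472)), (-164, np.float64(0.0472)), (-160, np.float64(0.047)), (-156, np.float64(0.0475)), (-152, np.float64(0.0472)), (-148, np.float64(0.047)), (-144, np.float64(0.0472)), (-140, np.float64(0.0469)), (-136, np.float64(0.0468)), (-4, np.float64(0.0453)), (0, np.float64(0.0451)), (4, np.float64(0.0451)), (8, np.float64(0.0452)), (12, np.float64(0.0454)), (16, np.float64(0.0452)), (20, np.float64(0.045)), (24, np.float64(0.0455)), (28, np.float64(0.0454)), (32, np.float64(0.0453)), (36, np.float64(0.0455)), (40, np.float64(0.0458)), (44, np.float64(0.0455)), (48, np.float64(0.0456)), (52, np.float64(0.046)), (56, np.float64(0.0459)), (60, np.float64(0.046)), (64, np.float64(0.0459)), (68, np.float64(0.0463)), (72, np.float64(0.0462)), (76, np.float64(0.0464)), (80, np.float64(0.0467)), (84, np.float64(0.0466)), (88, np.float64(0.0466)), (92, np.float64(0.0469)), (96, np.float64(0.0471)), (100, np.float64(0.047)), (104, np.float64(0.047)), (108, np.float64(0.
[... 915 characters left out ...]
 (-44, 0), (-40, 0), (-36, 0), (-32, 0), (-28, 0), (-24, 0), (-20, 0), (-16, 0), (-12, 0), (-8, 7), (-4, 11), (0, 11), (4, 25), (8, 36), (12, 51), (16, 65), (20, 73), (24, 73), (28, 73), (32, 77), (36, 80), (40, 84), (44, 87), (48, 82), (52, 83), (56, 81), (60, 91), (64, 83), (68, 88), (72, 90), (76, 88), (80, 90), (84, 88), (88, 91), (92, 94), (96, 91), (100, 83), (104, 92), (108, 94), (112, 86), (116, 87), (120, 94), (124, 89), (128, 92), (132, 90), (136, 77), (140, 86), (144, 68), (148, 1), (152, 0), (156, 0), (160, 0), (164, 0), (168, 2), (172, 0), (176, 3)]
spool ((0.5543183088302612, 0.03659984469413757), 0.03175772354006767)
tab 497 [0.56462946 0.08570087 0.13901863] 78.58698570744676
```

```bash
python3 -m inch '[[1,0,5,0,0,0],[0.5,0,6,0,0,0],[0,0,6,0,0,0],[0,0,5,0,0,0],[0,0,4,0,0,0],[0,0,3,0,0,0],[0,0,2,0,0,0],[0,0,0,0,0,0]]'; python3 go.py .5542 .0371 .105
```

```text
time_s: 10.73
tcp_pos: [0.5543, 0.0376, 0.1204]
tool_rot: [0.569, 0.823, -0.0, -0.0]
wrist_force: [0.4, -0.3, -1.4]
opening: 0.0283
t 10.73 tcp [0.5543 0.0376 0.1204] head 110.68 tilt 0.06 F [ 0.4 -0.3 -1.4] open 28.3 j [ 0.6   0.44 -0.9   1.86  0.4   1.03 -0.1 ]
tool mm [-0.4 -0.3 15.4] tiltvec(tool) deg [-0.05 -0.03  0.  ]
```

```bash
python3 -m inch '[[0,0,3,0,0,0],[0,0,3,0,0,0],[0,0,3,0,0,0],[0,0,3,0,0,0],[0,0,2,0,0,0],[0,0,1,0,0,0],[0,0,0,0,0,0],[0,0,0,0,0,0]]'; python3 go.py .5542 .0371 .105; python3 rel.py h3 .139
```

```text
time_s: 11.4
tcp_pos: [0.5547, 0.0377, 0.106]
tool_rot: [0.569, 0.823, 0.0, -0.0]
wrist_force: [0.1, -0.8, -1.1]
opening: 0.0278
t 11.4 tcp [0.5547 0.0377 0.106 ] head 110.68 tilt 0.01 F [ 0.1 -0.8 -1.1] open 27.8 j [ 0.59  0.46 -0.88  1.87  0.42  1.01 -0.11]
tool mm [-0.4 -0.7  1. ] tiltvec(tool) deg [-0.   -0.01  0.  ] 
side [(np.float64(0.136), 76), (np.float64(0.139), 121), (np.float64(0.142), 64), (np.float64(0.145), 31), (np.float64(0.148), 12), (np.float64(0.151), 29), (np.float64(0.154), 67)]
flange 205 (0.5561033487319946, 0.035928137600421906) 0.039253901690244675 0.1394
scene [(np.float64(0.133), 12), (np.float64(0.136), 196), (np.float64(0.139), 103), (np.float64(0.142), 97), (np.float64(0.145), 24), (np.float64(0.148), 27), (np.float64(0.151), 65), (np.float64(0.154), 39)]
flange 335 (0.5525869727134705, 0.03954621031880379) 0.040630459785461426 0.1388
```

The flange is at about 0.139 with no contact force, so the spool is basically on the spring plate. I'll go down 1 mm, open slightly and rise.

```bash
python3 -m inch '[[0,0,1,0,0,0],[0,0,0,0,0,0]]'; python3 -m inch '[[0,0,0,0,0,0],[0,0,0,0,0,0],[0,0,0,0,0,0]]' 34; python3 go.py .5542 .0371 .106;  python3 tips.py w9.png; python3 -m inch '[[0,0,-3,0,0,0],[0,0,-6,0,0,0],[0,0,-10,0,0,0],[0,0,-15,0,0,0],[0,0,-20,0,0,0],[0,0,-20,0,0,0],[0,0,-20,0,0,0],[0,0,-5,0,0,0]]'; python3 go.py .5542 .0371 .106; python3 rel.py h4 .139
```

```text
time_s: 11.67
tcp_pos: [0.555, 0.0378, 0.1052]
tool_rot: [0.569, 0.823, 0.0, 0.0]
wrist_force: [-0.1, -0.0, -1.3]
opening: 0.0279
time_s: 11.92
tcp_pos: [0.555, 0.0378, 0.1052]
tool_rot: [0.569, 0.823, 0.0, 0.0]
wrist_force: [-0.5, 0.1, 0.1]
opening: 0.0343
t 11.92 tcp [0.555  0.0378 0.1052] head 110.68 tilt 0.03 F [-0.5  0.1  0.1] open 34.3 j [ 0.59  0.46 -0.88  1.87  0.42  1.   -0.11]
tool mm [-0.3 -0.9 -0.8] tiltvec(tool) deg [ 0.03  0.01 -0.  ] 
y- 5130 tip z tool 0.0109 world 0.0942 inner |y| 0.0172 x 0.0077
y+ 4511 tip z tool 0.0104 world 0.0948 inner |y| 0.0062 x 0.0075
time_s: 12.63
tcp_pos: [0.5577, 0.0387, 0.2092]
tool_rot: [0.569, 0.823, 0.002, 0.003]
wrist_force: [0.1, 0.1, 1.1]
opening: 0.0341
t 12.63 tcp [0.5577 0.0387 0.2092] head 110.7 tilt 0.47 F [0.1 0.1 1.1] open 34.1 j [ 0.66  0.34 -0.96  1.78  0.3   1.17 -0.02]
tool mm [  0.   -4.7 103.2] tiltvec(tool) deg [ 0.44  0.16 -0.  ] 
side [(np.float64(0.133), 6), (np.float64(0.136), 209), (np.float64(0.139), 109), (np.float64(0.142), 105), (np.float64(0.145), 58), (np.float64(0.148), 23), (np.float64(0.151), 60), (np.float64(0.154), 51)]
flange 331 (0.5559362173080444, 0.03732019290328026) 0.03812163323163986 0.1386
scene [(np.float64(0.133), 97), (np.float64(0.136), 390), (np.float64(0.139), 120), (np.float64(0.142), 296), (np.float64(0.145), 51), (np.float64(0.148), 34), (np.float64(0.151), 113), (np.float64(0.154), 28)]
flange 607 (0.550236701965332, 0.03880547732114792) 0.04292597249150276 0.1383
```

View pics/h4side.png

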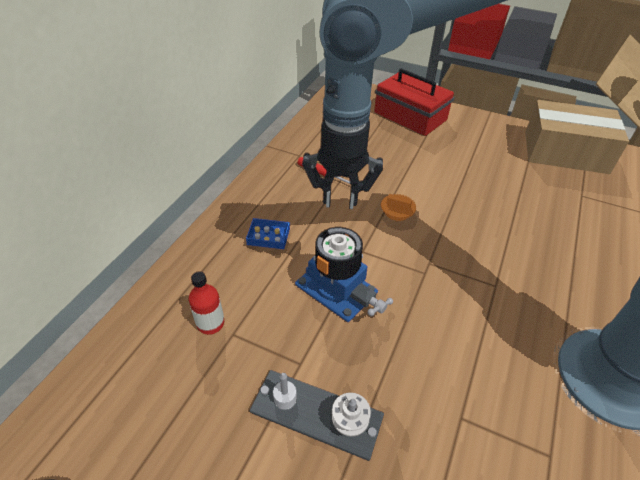

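The spool sits in the cup, hub up, in the side view at (340,240), and the fingers are clear. I'll measure the hub and slots from the wrist, then go to the cap.

```bash
cat > headm.py <<'E'
from look import *
import sys
def run(c,zo=0.0013,tag=''):
    W=world(c); f=c['frame']; H,S,V=cv2.split(cv2.cvtColor(f,cv2.COLOR_RGB2HSV)); X,Y,Z=np.moveaxis(W,-1,0)
    d=np.hypot(X-.555,Y-.038)
    hub=(abs(Z-.154-zo)<.003)&(d<.025)&(S<60)&(V>140); 
    if hub.sum()>15: print('hub',hub.sum(),cv2.minEnclosingCircle(W[hub][:,:2].astype(np.float32)),np.median(Z[hub]))
    g=(abs(Z-.144-zo)<.003)&(d<.055)
    a=np.degrees(np.arctan2(Y-.038,X-.555)); P=[]
    for b in range(-180,180,5):
        t=g&(a>=b)&(a<b+5)
        if t.sum()>5: j=np.argmax(np.where(t,d,0)); P.append(W.reshape(-1,3)[j][:2])
    q=np.array(P); A=np.c_[2*q,np.ones(len(q))]; s=np.linalg.lstsq(A,(q**2).sum(1),rcond=None)[0]; print('rim',len(q),s[:2],np.sqrt(s[2]+s[0]**2+s[1]**2))
    cx,cy=s[:2]; d=np.hypot(X-cx,Y-cy);a=np.degrees(np.arctan2(Y-cy,X-cx))
    grey=g&(V>85)&(S<80)&(d>.034)&(d<.041)
    h,e=np.histogram(a[grey],bins=np.arange(-180,181,3)); print('low bins',[int(x) for x,y in zip(e,h) if y<0.25*np.median(h)])
run(grab('wrist','w10.png'))
run(np.load('last_side.npz'),0); run(np.load('last_scene.npz'),-.0008)
E
python3 headm.py
```

```text
hub 1148 ((0.5543999671936035, 0.038387421518564224), 0.015205852687358856) 0.15542569105703927
rim 72 [0.55377636 0.0382718 ] 0.046321938074991624
low bins [-33, -30, -27, -24, -21, -18, -15, -12, -9, -6, -3, 147, 150, 153, 156, 159, 162, 165, 168, 171, 174, 177]
hub 111 ((0.5568255186080933, 0.03820238634943962), 0.0162554569542408) 0.1539043215684133
rim 64 [0.55546541 0.03830703] 0.04619502754792152
low bins [-30, -27, -24, -21, -18, -15, -12, -9, -6, -3, 0, 150, 153, 156, 159, 162, 165, 168, 171, 174, 177]
hub 152 ((0.5559988021850586, 0.037785064429044724), 0.015795599669218063) 0.15284728058034258
rim 72 [0.55601372 0.03770478] 0.0460734334737187
low bins [-30, -27, -24, -21, -18, -15, -12, -9, -6, -3, 150, 153, 156, 159, 162, 165, 168, 171, 174, 177]
```

View pics/w10.png

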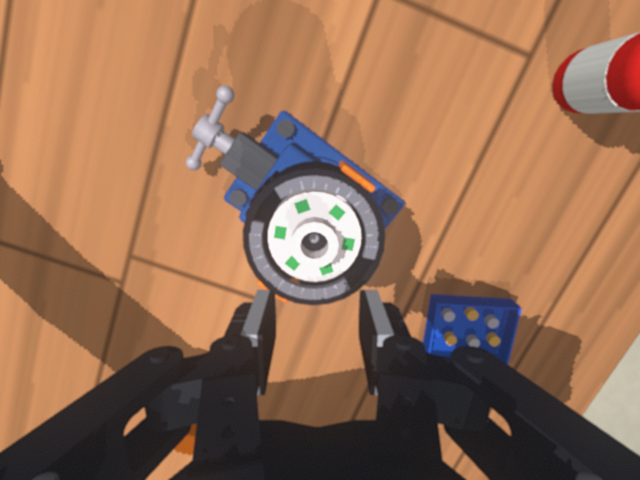

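The slots lie at -15° (three cameras give -16.5, -14 and -15) and the head axis is at (0.555, 0.038). The spool is centred, with the hub within 1–1.5 mm. I'll turn the tool to go to the cap.

```bash
python3 -m inch '[[0,0,0,0,0,-7],[0,0,0,0,0,-7],[0,0,0,0,0,-7],[0,0,0,0,0,-7],[0,0,0,0,0,-7],[0,0,0,0,0,-7],[0,0,0,0,0,-7],[0,0,0,0,0,-7]]' 60; python3 -m inch '[[0,0,0,0,0,-7],[0,0,0,0,0,-7],[0,0,0,0,0,0],[0,0,0,0,0,0]]';  python3 go.py .5145 -.253 .2 181
```

```text
time_s: 13.45
tcp_pos: [0.5534, 0.0373, 0.2022]
tool_rot: [0.113, 0.994, -0.0, -0.002]
wrist_force: [-0.1, 0.4, -0.1]
opening: 0.0604
time_s: 13.78
tcp_pos: [0.5537, 0.0375, 0.2026]
tool_rot: [-0.004, 1.0, 0.0, -0.001]
wrist_force: [0.2, -0.1, -0.0]
opening: 0.0597
t 13.78 tcp [0.5537 0.0375 0.2026] head -179.48 tilt 0.16 F [ 0.2 -0.1 -0. ] open 59.7 j [ 0.83  0.46 -1.2   1.78  0.45  1.22  1.08]
tool mm [  41.8 -290.1    2.5] tiltvec(tool) deg [ 0.04 -0.15  0.  ] wz -0.5
```

```bash
python3 -m inch '[[3,-20,0,0,0,0],[5,-38,0,0,0,0],[5,-38,0,0,0,0],[5,-38,0,0,0,0],[5,-38,0,0,0,0],[5,-38,0,0,0,0],[5,-38,0,0,0,0],[5,-25,0,0,0,0]]'; python3 -m inch '[[4,-12,0,0,0,0],[0,-5,0,0,0,0],[0,0,0,0,0,0]]';  python3 go.py .5145 -.253 .2 181
cat > capm.py <<'E'
from look import *
import sys
c=grab('wrist',sys.argv[1]); W=world(c); f=c['frame']; H,S,V=cv2.split(cv2.cvtColor(f,cv2.COLOR_RGB2HSV)); X,Y,Z=np.moveaxis(W,-1,0)
n=(H>5)&(H<22)&(S>150)&(np.hypot(X-.5145,Y+.253)<.06)
for z,nm in((.0245,'disc'),(.0472,'bar')):
    t=n&(abs(Z-z)<.005)
    k,l,s,cc=cv2.connectedComponentsWithStats(t.astype(np.uint8))
    if nm=='bar': t=l==1+np.argmax(s[1:,4])
    p=W[t][:,:2].astype(np.float32); print(nm,len(p),cv2.minEnclosingCircle(p),cv2.minAreaRect(p),np.median(Z[t]))
E
python3 capm.py w11.png
```

```text
time_s: 14.45
tcp_pos: [0.5184, -0.2412, 0.2031]
tool_rot: [-0.002, 1.0, -0.001, -0.001]
wrist_force: [0.6, -0.4, -1.2]
opening: 0.0601
time_s: 14.7
tcp_pos: [0.5159, -0.2528, 0.2036]
tool_rot: [-0.005, 1.0, 0.0, -0.0]
wrist_force: [0.3, 0.7, 0.5]
opening: 0.0599
t 14.7 tcp [ 0.5159 -0.2528  0.2036] head -179.45 tilt 0.06 F [0.3 0.7 0.5] open 59.9 j [ 1.3   0.49 -1.17  1.74  0.48  1.24  1.59]
tool mm [ 1.4 -0.1  3.6] tiltvec(tool) deg [ 0.05 -0.02  0.  ] wz -0.5
disc 5137 ((0.5130443572998047, -0.25366920232772827), 0.04431025683879852) ((0.5127401947975159, -0.2537170946598053), (0.08712605386972427, 0.08773104846477509), 62.02568054199219) 0.02441827862523151
bar 1309 ((0.512658417224884, -0.2536724805831909), 0.03027324751019478) ((0.5125874280929565, -0.25349292159080505), (0.05969506874680519, 0.01792996935546398), 0.9879201650619507) 0.047200096939843644
```

View pics/w11.png

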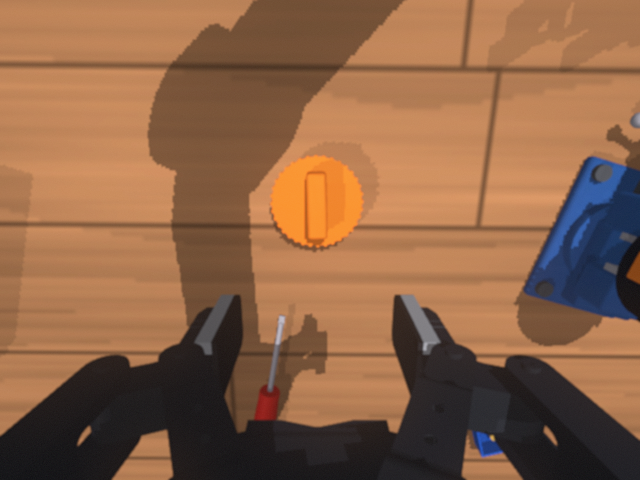

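The cap is at (316,202) with its bar upright in the image, aligned to the tool x axis (angle 1°, centre (0.514, -0.2535)). The screwdriver tip at (282,318) is clear of the fingers' path. Descending.

```bash
python3 -m inch '[[2,0,15,0,0,-0.5],[0,0,25,0,0,0],[0,0,28,0,0,0],[0,0,28,0,0,0],[0,0,28,0,0,0],[0,0,25,0,0,0],[0,0,15,0,0,0],[0,0,4,0,0,0]]' 45; python3 -m inch '[[0,0,2,0,0,0],[0,0,0,0,0,0]]';  python3 go.py .514 -.2534 -.009 181; python3 capm.py w12.png
```

```text
time_s: 15.42
tcp_pos: [0.5118, -0.2494, 0.0326]
tool_rot: [-0.012, 1.0, 0.002, -0.003]
wrist_force: [-0.9, 0.9, 0.3]
opening: 0.0449
time_s: 15.58
tcp_pos: [0.5152, -0.2519, 0.0347]
tool_rot: [-0.011, 1.0, 0.0, 0.001]
wrist_force: [0.6, -0.7, -0.2]
opening: 0.0447
t 15.58 tcp [ 0.5152 -0.2519  0.0347] head -178.73 tilt 0.08 F [ 0.6 -0.7 -0.2] open 44.7 j [ 1.17  0.68 -1.    1.87  0.69  0.98  1.46]
tool mm [ 1.3 -1.5 43.6] tiltvec(tool) deg [ 0.01  0.08 -0.  ] wz 0.3
disc 14976 ((0.5130405426025391, -0.25327345728874207), 0.04440174624323845) ((0.5125361680984497, -0.2527071535587311), (0.08786890655755997, 0.0865912139415741), 38.32398223876953) 0.024478150041620607
bar 4459 ((0.5126619338989258, -0.25372281670570374), 0.03058774210512638) ((0.5124089121818542, -0.25339168310165405), (0.05999194085597992, 0.017655106261372566), 1.87839937210083) 0.047259413530294045
```

View pics/w12.png

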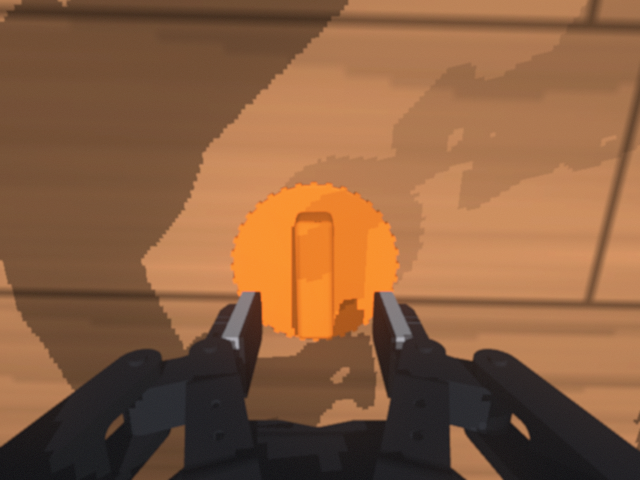

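The bar is centred between the fingers at (315,275). The tips are about 45 mm above their target, so I'll go down the rest.

```bash
python3 -m inch '[[1,-1,8,0,0,0],[0,0,9,0,0,0],[0,0,9,0,0,0],[0,0,8,0,0,0],[0,0,6,0,0,0],[0,0,3,0,0,0],[0,0,0,0,0,0],[0,0,0,0,0,0]]' 40;  python3 go.py .514 -.2534 -.0085 181
python3 - <<'E'
from look import *
grab('wrist','w13.png')
E
```

```text
time_s: 16.3
tcp_pos: [0.5132, -0.2536, -0.0092]
tool_rot: [-0.01, 1.0, 0.0, -0.0]
wrist_force: [-0.3, 0.0, 0.9]
opening: 0.04
t 16.3 tcp [ 0.5132 -0.2536 -0.0092] head -178.81 tilt 0.02 F [-0.3  0.   0.9] open 40.0 j [ 1.13  0.74 -0.94  1.88  0.75  0.92  1.42]
tool mm [-0.8  0.2 -0.7] tiltvec(tool) deg [ 0.02 -0.01  0.  ] wz 0.2
```

View pics/w13.png

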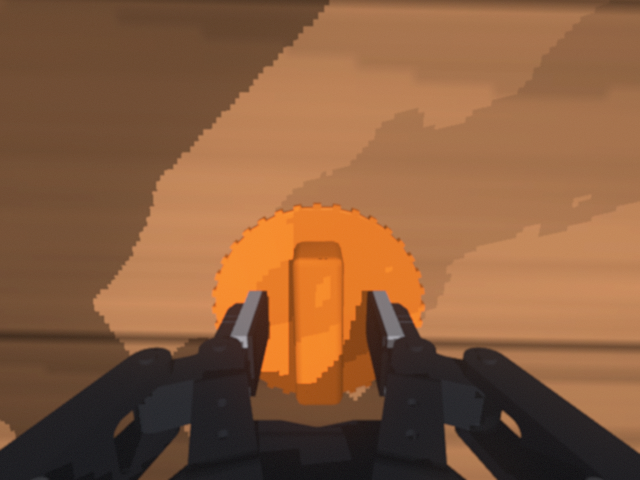

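Fingers straddle the bar at its middle. I'll close with 60 N.

```bash
python3 -m inch '[[0,0,0,0,0,0],[0,0,0,0,0,0],[0,0,0,0,0,0],[0,0,0,0,0,0],[0,0,0,0,0,0],[0,0,0,0,0,0]]' 5 60;  python3 go.py .514 -.2534 -.0085 181; python3 -m inch '[[0,0,-8,0,0,0],[0,0,-15,0,0,0],[0,0,-25,0,0,0],[0,0,-35,0,0,0],[0,0,-38,0,0,0],[0,0,-38,0,0,0],[0,0,-35,0,0,0],[0,0,-16,0,0,0]]';  python3 go.py .555 .038 .2 164.7
python3 - <<'E'
from look import *
grab('wrist','w14.png')
E
```

```text
time_s: 16.85
tcp_pos: [0.5139, -0.254, -0.0084]
tool_rot: [-0.01, 1.0, -0.0, 0.001]
wrist_force: [0.3, -0.7, 4.1]
opening: 0.0165
t 16.85 tcp [ 0.5139 -0.254  -0.0084] head -178.82 tilt 0.08 F [ 0.3 -0.7  4.1] open 16.5 j [ 1.13  0.73 -0.94  1.88  0.75  0.92  1.42]
tool mm [-0.1  0.6  0.1] tiltvec(tool) deg [-0.03  0.07  0.  ] wz 0.2
time_s: 17.52
tcp_pos: [0.5159, -0.2536, 0.2071]
tool_rot: [-0.011, 1.0, -0.002, 0.003]
wrist_force: [0.2, 0.6, 0.4]
opening: 0.0166
t 17.52 tcp [ 0.5159 -0.2536  0.2071] head -178.76 tilt 0.43 F [0.2 0.6 0.4] open 16.6 j [ 1.31  0.48 -1.18  1.74  0.47  1.24  1.61]
tool mm [-45.4 290.7   6.4] tiltvec(tool) deg [-0.2   0.38  0.  ] wz 16.5
```

View pics/w14.png

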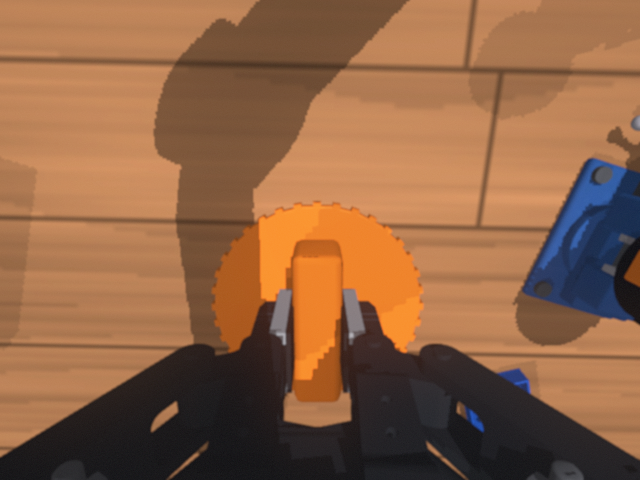

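The cap is held squarely (disc at (318,290), grip 16.6 mm) and has left the bench. Carrying it to the head.

```bash
python3 -m inch '[[-3,15,0,0,0,0],[-5,30,0,0,0,0],[-6,38,0,0,0,0],[-6,38,0,0,0,0],[-6,38,0,0,0,0],[-6,38,0,0,0,0],[-6,38,0,0,0,0],[-5,32,0,0,0,0]]'; python3 -m inch '[[-2,18,0,0,0,4],[0,6,0,0,0,6],[0,0,0,0,0,5],[0,0,0,0,0,1.5],[0,0,0,0,0,0],[0,0,0,0,0,0]]';  python3 go.py .555 .038 .155 164.7
```

```text
time_s: 18.23
tcp_pos: [0.5481, 0.0184, 0.1993]
tool_rot: [-0.012, 1.0, 0.0, -0.002]
wrist_force: [-0.0, 0.4, -0.7]
opening: 0.0167
time_s: 18.73
tcp_pos: [0.5515, 0.0378, 0.1999]
tool_rot: [0.133, 0.991, -0.0, -0.001]
wrist_force: [-1.0, -0.4, -0.1]
opening: 0.0168
t 18.73 tcp [0.5515 0.0378 0.1999] head 164.77 tilt 0.13 F [-1.  -0.4 -0.1] open 16.8 j [ 0.79  0.42 -1.14  1.79  0.41  1.2   0.84]
tool mm [-3.5  1.2 44.9] tiltvec(tool) deg [-0.06 -0.12  0.  ] wz 0.1
```

```bash
python3 -m inch '[[-2,1,8,0,0,0],[-1.5,0,10,0,0,0],[0,0,10,0,0,0],[0,0,8,0,0,0],[0,0,4,0,0,0],[0,0,0,0,0,0],[0,0,0,0,0,0]]';  python3 go.py .555 .038 .120 164.7
cat > caph.py <<'E'
from look import *
import sys
from scipy.spatial.transform import Rotation as Ro
zc=float(sys.argv[2])
for n in ('side','scene','wrist'):
    c=grab(n,sys.argv[1]+n+'.png'); W=world(c); f=c['frame']; H,S,V=cv2.split(cv2.cvtColor(f,cv2.COLOR_RGB2HSV)); X,Y,Z=np.moveaxis(W,-1,0)
    zo={'side':0,'scene':-.0008,'wrist':.0013}[n]
    o=(H>3)&(H<24)&(S>120)&(np.hypot(X-.555,Y-.038)<.06)
    t=o&(abs(Z-zc-zo)<.0035); p=W[t]
    if len(p)>30:
        A=np.c_[p[:,:2]-p[:,:2].mean(0),np.ones(len(p))]; co=np.linalg.lstsq(A,p[:,2],rcond=None)[0]
        print(n,'disc',len(p),cv2.minEnclosingCircle(p[:,:2].astype(np.float32)),'z %.4f slope deg'%(p[:,2].mean()-zo),np.degrees(co[:2]).round(1))
    t=o&(abs(Z-zc-.023-zo)<.004); p=W[t]
    if len(p)>30: print(n,'bar',len(p),cv2.minAreaRect(p[:,:2].astype(np.float32)),'z %.4f'%(np.median(p[:,2])-zo))
E
python3 caph.py c1 .1914
```

```text
time_s: 19.32
tcp_pos: [0.556, 0.0381, 0.1605]
tool_rot: [0.133, 0.991, 0.0, -0.0]
wrist_force: [0.0, 0.4, -0.1]
opening: 0.0165
t 19.32 tcp [0.556  0.0381 0.1605] head 164.69 tilt 0.05 F [ 0.   0.4 -0.1] open 16.5 j [ 0.75  0.47 -1.1   1.82  0.46  1.14  0.8 ]
tool mm [ 0.8 -0.4 40.5] tiltvec(tool) deg [ 0.01 -0.05  0.  ] wz -0.0
side disc 715 ((0.5558491945266724, 0.03858330845832825), 0.04533979296684265) z 0.1920 slope deg [ 0.  -0.2]
side bar 113 ((0.548530638217926, 0.04310603812336922), (0.04434309899806976, 0.026429524645209312), 4.289300918579102) z 0.2149
scene disc 1060 ((0.5585240125656128, 0.038808416575193405), 0.044962406158447266) z 0.1922 slope deg [-0.1  0. ]
scene bar 286 ((0.5632452964782715, 0.03853616863489151), (0.04735398292541504, 0.039813145995140076), 15.415905952453613) z 0.2149
wrist disc 15976 ((0.5558919310569763, 0.03825068846344948), 0.044385649263858795) z 0.1929 slope deg [ 0.1 -0. ]
wrist bar 7325 ((0.5541375279426575, 0.036841489374637604), (0.04097091034054756, 0.05967717617750168), 52.58113479614258) z 0.2157
```

View pics/c1wrist.png

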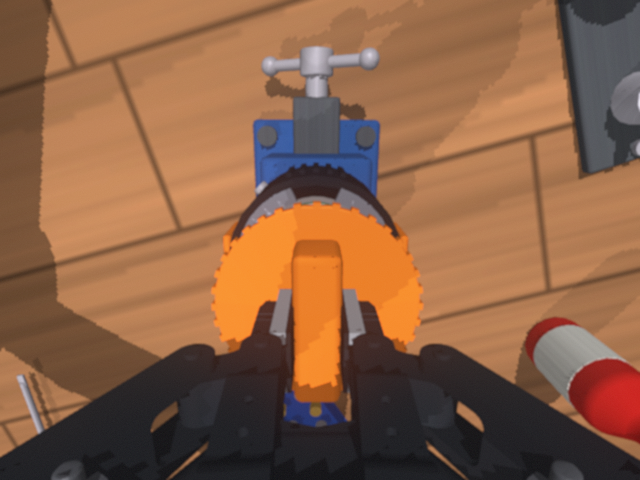

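View pics/c1side.png

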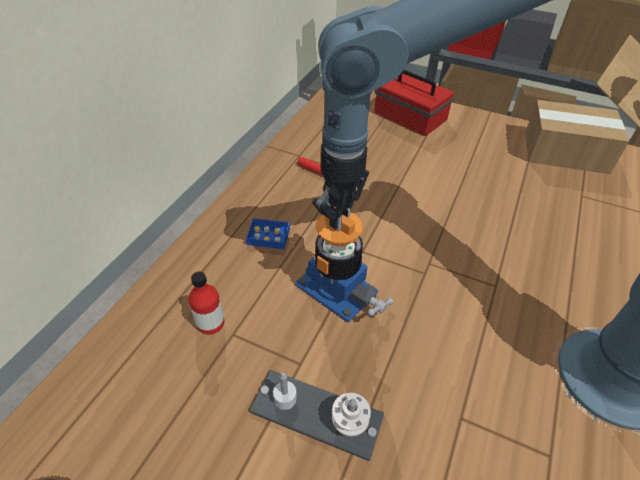

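The cap hovers level over the mouth, centred within about 1.5 mm by the three cameras. The slot shows at (315,190) in line with the bar. I'll shift by the mean offset and lower it.

```bash
python3 -m inch '[[1,-0.5,4,0,0,0],[0,-0.3,5,0,0,0],[0,0,5,0,0,0],[0,0,4,0,0,0],[0,0,3,0,0,0],[0,0,0,0,0,0],[0,0,0,0,0,0]]';  python3 go.py .5545 .0377 .120 164.7; python3 caph.py c2 .171
```

```text
time_s: 20.05
tcp_pos: [0.5548, 0.0376, 0.1396]
tool_rot: [0.133, 0.991, 0.0, -0.0]
wrist_force: [0.1, -0.1, -0.2]
opening: 0.0169
t 20.05 tcp [0.5548 0.0376 0.1396] head 164.68 tilt 0.04 F [ 0.1 -0.1 -0.2] open 16.9 j [ 0.73  0.49 -1.08  1.84  0.49  1.1   0.78]
tool mm [ 0.4  0.  19.6] tiltvec(tool) deg [-0.   -0.04  0.  ] wz -0.0
side disc 714 ((0.5545605421066284, 0.03819403052330017), 0.04550279676914215) z 0.1712 slope deg [0. 0.]
side bar 111 ((0.5419039726257324, 0.04148168861865997), (0.018577225506305695, 0.031788427382707596), 71.80533599853516) z 0.1935
scene disc 1020 ((0.5569257140159607, 0.037300460040569305), 0.04476340115070343) z 0.1711 slope deg [-0.   0.2]
scene bar 262 ((0.5618340969085693, 0.03781650960445404), (0.0467752106487751, 0.04330787435173988), 17.929584503173828) z 0.1940
wrist disc 16013 ((0.5545567274093628, 0.03777516260743141), 0.044423893094062805) z 0.1716 slope deg [ 0.1 -0.1]
wrist bar 7323 ((0.5526962280273438, 0.036179251968860626), (0.04086565971374512, 0.05975133925676346), 52.660762786865234) z 0.1945
```

View pics/c2wrist.png

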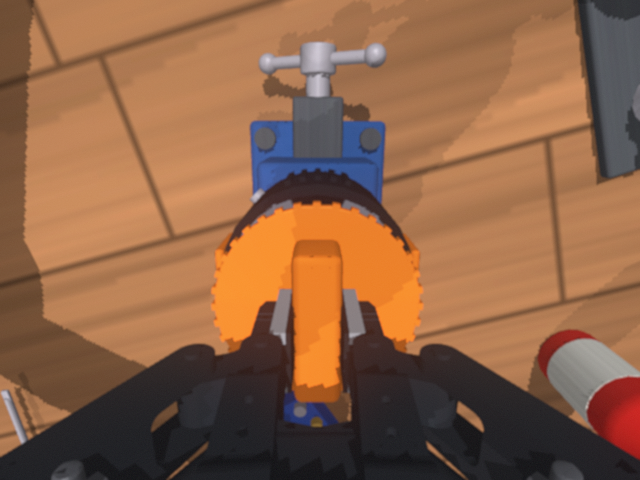

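The cap is centred within 1 mm now. I'll descend in small steps watching the force.

```bash
python3 -m inch '[[0,0,2,0,0,0],[0,0,2,0,0,0],[0,0,2,0,0,0],[0,0,1,0,0,0],[0,0,0,0,0,0]]';  python3 go.py .5545 .0377 .1176 164.7;  python3 -m inch '[[0,0,2,0,0,0],[0,0,2,0,0,0],[0,0,1,0,0,0],[0,0,0,0,0,0]]';  python3 go.py .5545 .0377 .1176 164.7
```

```text
time_s: 20.62
tcp_pos: [0.5547, 0.0375, 0.1325]
tool_rot: [0.133, 0.991, -0.0, -0.0]
wrist_force: [-0.4, -1.6, -0.2]
opening: 0.0168
t 20.62 tcp [0.5547 0.0375 0.1325] head 164.68 tilt 0.05 F [-0.4 -1.6 -0.2] open 16.8 j [ 0.73  0.5  -1.07  1.85  0.5   1.09  0.77]
tool mm [ 0.3  0.2 14.9] tiltvec(tool) deg [-0.01 -0.04  0.  ] wz -0.0
time_s: 20.95
tcp_pos: [0.5552, 0.0376, 0.1279]
tool_rot: [0.133, 0.991, 0.0, 0.0]
wrist_force: [0.2, 0.1, 1.1]
opening: 0.0163
t 20.95 tcp [0.5552 0.0376 0.1279] head 164.68 tilt 0.01 F [0.2 0.1 1.1] open 16.3 j [ 0.72  0.51 -1.07  1.85  0.5   1.08  0.77]
tool mm [ 0.7 -0.1 10.3] tiltvec(tool) deg [ 0.01  0.01 -0.  ] wz -0.0
```

```bash
python3 -m inch '[[0,0,2,0,0,0],[0,0,2,0,0,0],[0,0,1.5,0,0,0],[0,0,0,0,0,0]]';  python3 go.py .5545 .0377 .1176 164.7;  python3 -m inch '[[0,0,2,0,0,0],[0,0,1.5,0,0,0],[0,0,1,0,0,0],[0,0,0,0,0,0],[0,0,0,0,0,0]]';  python3 go.py .5545 .0377 .1176 164.7; python3 caph.py c3 .150
```

```text
time_s: 21.28
tcp_pos: [0.5554, 0.0376, 0.1226]
tool_rot: [0.133, 0.991, 0.0, 0.0]
wrist_force: [-0.5, 0.5, 3.3]
opening: 0.0165
t 21.28 tcp [0.5554 0.0376 0.1226] head 164.68 tilt 0.03 F [-0.5  0.5  3.3] open 16.5 j [ 0.72  0.51 -1.06  1.86  0.51  1.08  0.76]
tool mm [ 0.9 -0.2  5. ] tiltvec(tool) deg [ 0.01  0.03 -0.  ] wz -0.0
time_s: 21.7
tcp_pos: [0.5554, 0.0376, 0.1182]
tool_rot: [0.133, 0.991, 0.0, 0.0]
wrist_force: [-0.1, -0.6, 4.9]
opening: 0.0169
t 21.7 tcp [0.5554 0.0376 0.1182] head 164.68 tilt 0.03 F [-0.1 -0.6  4.9] open 16.9 j [ 0.71  0.52 -1.06  1.86  0.52  1.07  0.76]
tool mm [ 0.8 -0.2  0.6] tiltvec(tool) deg [ 0.01  0.03 -0.  ] wz -0.0
side disc 697 ((0.5555765628814697, 0.03840216249227524), 0.044819559901952744) z 0.1498 slope deg [ 0.1 -0.1]
side bar 106 ((0.54206383228302, 0.04180821403861046), (0.0198169257491827, 0.03216557204723358), 72.86138153076172) z 0.1727
scene disc 976 ((0.5572526454925537, 0.03761477395892143), 0.04459076374769211) z 0.1496 slope deg [ 0.1 -0.1]
scene bar 256 ((0.562608540058136, 0.038620784878730774), (0.04661084711551666, 0.04332524165511131), 17.12964630126953) z 0.1722
wrist disc 16069 ((0.5545697212219238, 0.0376720167696476), 0.04439624398946762) z 0.1498 slope deg [ 0.1 -0.1]
wrist bar 7335 ((0.5528306365013123, 0.036112360656261444), (0.04083932936191559, 0.06013138219714165), 52.502323150634766) z 0.1726
```

Run:
```python
import cv2
a=cv2.imread('pics/c3scene.png');b=cv2.imread('pics/c3side.png')
cv2.imwrite('pics/c3z.png',cv2.hconcat([cv2.resize(a[150:270,260:380],(400,400),interpolation=2),cv2.resize(b[190:310,280:400],(400,400),interpolation=2)]))
```

```text
(no output)
```

View pics/c3z.png

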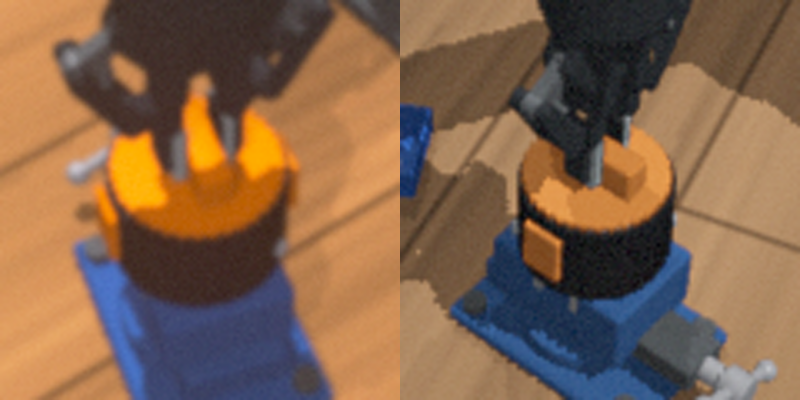

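The cap disc is 5.7 mm above the rim plane (below 8), level, with a spring force of 4.9 N, so the lugs are below the ledge. I'll press slightly more and turn clockwise in two parts.

```bash
python3 -m inch '[[0,0,0.7,0,0,0],[0,0,0,0,0,4],[0,0,0,0,0,4],[0,0,0,0,0,4],[0,0,0,0,0,4],[0,0,0,0,0,4],[0,0,0,0,0,0]]';  python3 go.py .555 .0377 .1176 119.7;  python3 -m inch '[[0,0,0,0,0,4],[0,0,0,0,0,4],[0,0,0,0,0,4],[0,0,0,0,0,4],[0,0,0,0,0,4],[0,0,0,0,0,3],[0,0,0,0,0,0],[0,0,0,0,0,0]]';  python3 go.py .555 .0377 .1176 119.7; python3 caph.py c4 .149
```

```text
time_s: 22.43
tcp_pos: [0.5555, 0.0376, 0.1176]
tool_rot: [0.304, 0.953, 0.0, 0.001]
wrist_force: [0.1, -0.1, 3.7]
opening: 0.0166
t 22.43 tcp [0.5555 0.0376 0.1176] head 144.61 tilt 0.06 F [ 0.1 -0.1  3.7] open 16.6 j [ 0.66  0.48 -0.98  1.86  0.46  1.05  0.45]
tool mm [ 0.4 -0.2  0. ] tiltvec(tool) deg [ 0.02  0.06 -0.  ] wz 24.9
time_s: 23.1
tcp_pos: [0.5554, 0.0376, 0.1175]
tool_rot: [0.486, 0.874, 0.0, 0.0]
wrist_force: [0.1, -0.3, 4.5]
opening: 0.0168
t 23.1 tcp [0.5554 0.0376 0.1175] head 121.8 tilt 0.04 F [ 0.1 -0.3  4.5] open 16.8 j [ 0.6   0.45 -0.9   1.86  0.41  1.03  0.09]
tool mm [ 0.3 -0.3 -0.1] tiltvec(tool) deg [ 0.04  0.02 -0.  ] wz 2.1
side disc 726 ((0.556250810623169, 0.03866731747984886), 0.04494525492191315) z 0.1490 slope deg [ 0.  -0.3]
side bar 192 ((0.5606572031974792, 0.043364401906728745), (0.030697792768478394, 0.061301082372665405), 32.375221252441406) z 0.1718
scene disc 986 ((0.5581663250923157, 0.03710721805691719), 0.045539628714323044) z 0.1486 slope deg [0.  0.2]
scene bar 238 ((0.560625433921814, 0.0315762497484684), (0.03898145630955696, 0.04613824188709259), 1.889823079109192) z 0.1715
wrist disc 16045 ((0.553408682346344, 0.03882281854748726), 0.04575608670711517) z 0.1489 slope deg [ 0.1 -0.1]
wrist bar 7438 ((0.5522640943527222, 0.038068003952503204), (0.040919702500104904, 0.0601525753736496), 9.411652565002441) z 0.1718
```

View pics/c4wrist.png

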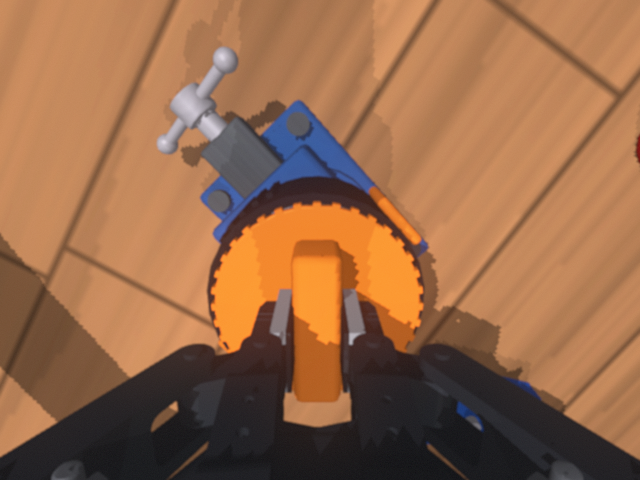

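The bar stayed square in the grip (vertical at x≈316), the cap is level, and its centre is 4.9 mm above the rim plane at 43° turned. I'll add 2° and do a final check.

```bash
python3 -m inch '[[0,0,0,0,0,2],[0,0,0,0,0,0],[0,0,0,0,0,0],[0,0,0,0,0,0]]';  python3 go.py .555 .0377 .1176 119.7; python3 caph.py c5 .149
python3 - <<'E'
from look import *
c=np.load('last_wrist.npz'); W=world(c); f=c['frame']; H,S,V=cv2.split(cv2.cvtColor(f,cv2.COLOR_RGB2HSV)); Z=W[...,2]
m=(H>3)&(H<24)&(S>120)&(abs(Z-.173)<.003)&(np.hypot(W[...,0]-.555,W[...,1]-.038)<.04); m[:, :285]=0; m[:,350:]=0
p=W[m][:,:2]; u,s,v=np.linalg.svd(p-p.mean(0),full_matrices=False); print('bar dir',np.degrees(np.arctan2(v[0,1],v[0,0]))%180,len(p),p.mean(0),s/np.sqrt(len(p))*np.sqrt(12))
E
```

```text
time_s: 23.58
tcp_pos: [0.5553, 0.0376, 0.1174]
tool_rot: [0.502, 0.865, 0.0, 0.0]
wrist_force: [-0.0, 0.2, 4.0]
opening: 0.0163
t 23.58 tcp [0.5553 0.0376 0.1174] head 119.73 tilt 0.03 F [-0.   0.2  4. ] open 16.3 j [ 0.6   0.45 -0.89  1.86  0.4   1.02  0.06]
tool mm [ 0.3 -0.2 -0.2] tiltvec(tool) deg [ 0.03  0.   -0.  ] wz 0.0
side disc 731 ((0.5557076930999756, 0.03784019872546196), 0.0457070991396904) z 0.1489 slope deg [ 0.3 -0.3]
side bar 200 ((0.5610839128494263, 0.04283476620912552), (0.03063267096877098, 0.05985741317272186), 29.821489334106445) z 0.1718
scene disc 974 ((0.5576149821281433, 0.03585202991962433), 0.045790836215019226) z 0.1486 slope deg [0.  0.1]
scene bar 228 ((0.5605458617210388, 0.031129173934459686), (0.0458965077996254, 0.037771400064229965), 89.36575317382812) z 0.1714
wrist disc 16049 ((0.5535019040107727, 0.03874845430254936), 0.04564185068011284) z 0.1489 slope deg [ 0.1 -0.1]
wrist bar 7448 ((0.5558632612228394, 0.04022742807865143), (0.04089251905679703, 0.060023605823516846), 51.78355026245117) z 0.1718
bar dir 119.88036666625334 7100 [0.55310655 0.04075363] [0.05861398 0.01730767]
```

View pics/c5scene.png

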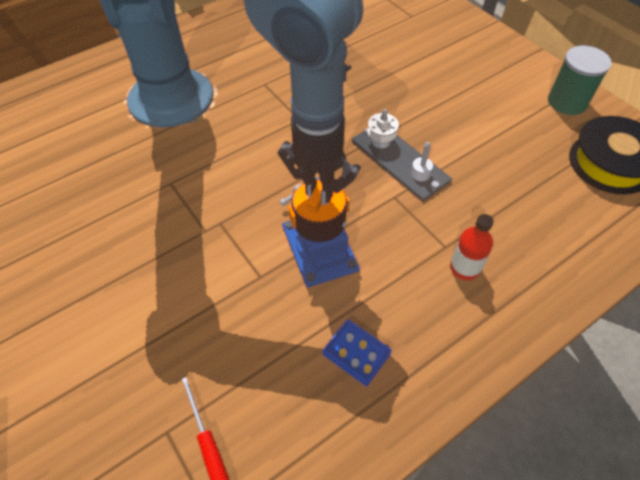

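The bar stands at 119.9°, and the slots are at 164.7°, so it is turned 44.8°. The cap is level, 4.8 mm above the rim plane and still gripped. The scene picture shows the empty spool (382,128), bottle (472,250), tray (357,352) and screwdriver (205,430) where they were. Handing in.

```bash
python3 -c "
from workcell import job_done,manip
job_done(); s=manip.observe(); print(s['time_s'],s['tcp_pos'],s['opening'],s['wrist_force'])"
```

```text
the job is handed in; nothing more can be done
the job is handed in; nothing more can be done
```

The full spool is in the head over the arbor, let go. The orange cap is through the slots, turned about 45° clockwise, and still gripped at 60 N. I handed the job in at about 23.7 s of the 51 s, and no verdict was reported.

**Last checks before handing in:**
- **Turn:** the bar was at 119.9° and the slots at about 164.7°, so the cap is turned about 44.8°. The slot direction is good to about 1.5°, the spread between the three cameras.
- **Cap:** it is level within 0.5° and its centre is about 4.8 mm above the rim plane, so the lugs are under the ledge. The spring pushes back with about 4 N, and the finger opening is 16.3 mm on the bar.
- **Centring:** I take the cap as centred from where the gripper stands, about 0.5 mm from the estimated head axis of (0.555, 0.038). Cap against rim in each camera came out within 0.5 mm (side and wrist) to 2.5 mm (scene). The scene camera is the odd one out, because the fingers hide part of the disc.
- **Bystanders:** the empty spool, bottle, tray and screwdriver look unmoved in the scene picture. I did not measure them again.

**What disagreed:**
- **Fingertips:** the real fingertips sit about 37–40 mm behind the reported TCP. Because of this, my first closing on the spool missed the boss and shut above it without touching anything. I measured the tips with the cameras, corrected for it and gripped the spool on the second try.
- **Cameras:** they disagree with one another by 1–2.5 mm, so I averaged their readings for the fits.

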